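Get the tube rack out from among the reagent containers

TASK

The tube rack is hemmed in by three reagent containers: first clear all three off their cork board and stand them on the black mat, then lift out the rack and set it down flat inside the low metal tray, and then put each container back upright on the outlined square it came from. Do not tip anything over, and leave the vial, the beaker and the tip box where they are.

Things in the scene. Friction and masses are not known exactly. Their poses are not given: they have to be found in the camera images.
- round_bottle: Loose white plastic bottle of round section with a sloping shoulder and a narrow grey cap: body 47 mm across with straight sides from 2 to 84 mm height, cap 26 mm across, 106 mm tall in all, about 0.15 kg. It may be set down at any yaw. Origin: centre of its underside, z up.
- square_bottle: Loose white plastic bottle of square section with a narrow grey cap: body 44 x 44 mm with straight sides up to 88 mm height, cap 26 mm across, 104 mm tall in all, about 0.17 kg. Flat sides face its own x and y. Origin: centre of its underside, z up.
- jar: Loose white plastic jar, a plain cylinder 47 mm across with a grey lid as wide as itself, 98 mm tall in all (lid from 74 mm up), about 0.16 kg. It may be set down at any yaw. Origin: centre of its underside, z up.
- rack: Loose blue tube rack, a low block with a grid of small tubes sunk in its top: 54 mm along its x, 112 mm along its y, 38 mm tall, about 0.14 kg. Grip it across its x. Origin: centre of its underside, z up.
- station: Fixed tan cork board, 220 (x) x 190 mm (y), top 4 mm above the bench. Black outlines: 60 mm squares at (-62, 33), (-62, -33), (62, 0) mm, oblong at the centre. The rack starts on it, length along y, one container within 5 mm of each square's middle. Gaps to the rack 11 mm, between neighbours 19 mm: grip containers above the rack, across the board's x. Origin: centre of its underside, z up.
- mat: Fixed flat black rubber mat with a thin grey border, the side area for the three containers: 120 mm (its x) by 230 mm (its y), top surface 4 mm above the bench. Three containers fit in a row along its y, about 75 mm apart. Origin: centre of its underside, z up.
- tray: Fixed shallow bare-metal tray open at the top, where the rack goes: inside 76 mm (its x) by 134 mm (its y), walls 4 mm thick with their top 10 mm above the bench, inner floor 4 to 5 mm above the bench. The rack fits with its length along the tray's y, either way round, with some 11 mm of play on each side. Origin: centre of its underside, z up.
- vial: Loose small amber glass vial with a white cap, 24 mm across, 44 mm tall, standing on the cork board beside the lone container's square. Leave it alone. Origin: centre of its underside, z up.
- beaker: Loose empty glass beaker, 68 mm across, 85 mm tall, on the far part of the bench. Leave it alone. Origin: centre of its underside, z up.
- tip_box: Loose box of pipette tips, 82 x 117 mm, 58 mm tall, on the far part of the bench. Leave it alone. Origin: centre of its underside, z up.

How it is judged:
By the outcome, as a careful person would: the job done as asked, in the order asked, and still so for the second after the job is handed in, with the robot touching nothing.
It also fails if it takes over 144 s, if anything falls off the work surface, if the arm or the gripper's body presses on something with over 40 N, if the wrist force passes 120 N, or if a joint passes its speed limit or range.

ROBOT

A 6-joint arm with a two-finger parallel gripper is mounted at the origin on the work surface. World frame = base frame: x ahead of the robot, y to its left, z up, the work surface at z = 0. Lengths are in mm, angles in rad, forces in N, time in s.
With the tool pointing down it reaches from about 300 to 825 mm from the base axis. Payload 5.4 kg.
Tool frame: the origin (TCP) lies midway between the tips of the shut fingers; the grasp point (between the pads) lies 19 mm behind it (bot.grip_depth is the distance from the TCP to the grasp point, in mm); x points along the fingers, y is the direction in which the jaws open and shut, and the axes are right-handed (so a half turn about x gives the same grasp; the last joint's range is limited). The gripper opens to 92 mm and grips with 3 to 60 N. Pads are 20 mm wide; open, the fingers measure 128 mm over their backs; the gripper's body (75 mm by 189 mm) begins 69 mm behind the grasp point.
Start: joints at [-1.513, 0.158, 1.597, -0, 1.386, -0.21], TCP at [152.128, -554.494, 214.601] pointing down, gripper open.
Joint ranges: [-2.91, 2.91], [-0.94, 2.29], [0.18, 2.7], [-1.29, 4.43], [0.17, 2.64], [-3, 3]. Speed limits (rad/s): [2.57, 2.57, 3.14, 3.14, 3.14, 3.14].

INTERFACE

Orientations are given as a unit quaternion [x, y, z, w].
In Python, from plant import bot gives the robot as it stands. The module is installed in compiled form; this text tells all that it offers.
- The arm moves only by the shell command python3 -m pendant 'ROWS' [FORCE]. ROWS is JSON, a list of rows, each a list of 3 entries, a list of its own where there are three numbers: the shift along the tool's x, y, z as a fraction of full scale, then the turn, a rotation vector about the tool's x, y, z as a fraction of full scale, then the opening, from 0 (shut) to 1 (fully open). A call has 1 to 10 rows; each row shifts and turns the pose as measured when the row begins, along the tool's axes as they then stand; what a row does not reach is not made up. Full scale, the value 1, is 2.5 cm for a shift and 0.08 rad for a turn. A row lasts 1/12 s, in which the tool goes at most 41.7 mm and 7.16 degrees, less where a joint would pass 70% of its speed; a pose out of reach is approached as far as the arm can. A call with a number of a shift or a turn outside -1 to 1 is refused whole. A call with a gripper value outside its range is refused whole. The fingers move at their own pace and stop on an object; FORCE is the grip in N (left out, the last holds). Time passes only in rows, so rows that do not move let the fingers close. It gives the time, the measured TCP pose, the force and the opening at its end, in the units of the state.
- bot.sense(): the state, without advancing time (a new reading comes with each control period).
- bot.grab_frame(name): name is "side" or "top"; returns a dict with "frame" (480x640x3 uint8, red, green, blue), "z_map" (480x640 float32, mm along the optical axis (not along the pixel's ray), 0 where there is no reading), "K" (3x3 intrinsics, pixels), "k1" (the pictures are not rectified: a ray, as slopes to the right and down, at radius r is drawn at 1 + k1 r^2 times it, then the intrinsics apply), "eye" and "attitude" of the camera in the world. Camera axes: x right, y up, looking along -z (the intrinsics and any distortion apply to the point x, -y, -z); pixel columns grow to the right and rows downward; lengths in mm; the calibration is good to about 2 mm. A picture is of the moment at which its call begins.
- bot.close_job(): hands the job in, once; it reports no verdict.
The state is a dict: "clock": time; "joint_positions": joint angles; "joint_vel": joint speeds; "joint_torque": joint torques, N m; "tcp_pos": TCP position; "eef_rot": TCP orientation; "contact_force": force on the tool from outside, world axes, zero at the start; "torque": the same for the moment, N m; "grip_width": finger opening in mm.
Only numpy, scipy, OpenCV 4.12 (cv2) and the standard library are available. Lean on these libraries where they do the work, as an engineer would, in place of code of your own. Each camera call takes 0.05 s, during which the arm holds its last target.

## Working session

There is one attempt and no reset: what is moved stays moved. The work goes in short steps, Python scripts to look and compute and a shell command to move; the robot and the scene stay as the last step left them, time stands still between calls to the robot, and variables do not carry over. Pictures are saved under pics/ and viewed, and the job is handed in when it is done.

```bash
mkdir -p pics; ls; python3 - <<'E'
from plant import bot
import cv2, json, numpy as np
s=bot.sense(); print(s)
for n in("side","top"):
    f=bot.grab_frame(n); cv2.imwrite(f"pics/{n}0.png",f["frame"][:,:,::-1]); np.savez(f"{n}0.npz",**f)
    print(n,f["K"],f["k1"],f["eye"],f["attitude"])
E
```

```text
pics
{'clock': 0.0, 'joint_positions': array([-1.51311985e+00,  1.59083584e-01,  1.59822235e+00, -1.02549677e-05,
        1.38624528e+00, -2.10067281e-01]), 'joint_vel': array([-7.93073602e-05,  4.66532495e-07,  4.83558622e-04,  5.13878408e-05,
        1.05690431e-03,  2.16144593e-05]), 'joint_torque': array([-3.12579914e-04, -3.85564291e+01, -3.22109127e+01,  7.02436175e-02,
        3.78262298e-02, -1.09889254e-04]), 'tcp_pos': array([ 152.07648222, -553.85772776,  213.60450846]), 'eef_rot': array([ 0.7008287 ,  0.09507055, -0.70073039,  0.09368912]), 'contact_force': array([-0.34773633,  0.56151057, -0.11987637]), 'torque': array([-0.02791318, -0.02229639,  0.00170965]), 'grip_width': 92.26126902218674}
side [[496.95944948   0.         314.02960883]
 [  0.         496.95944948 237.38416612]
 [  0.           0.           1.        ]] 0.03057198320864058 [469.94289487 797.49805721 761.27663284] [-0.02783113  0.40808956  0.90839719 -0.08661918]
top [[463.99771098   0.         315.86114009]
 [  0.         463.99771098 237.87107276]
 [  0.           0.           1.        ]] -0.11044822525608389 [ 412.46642509   -4.04513041 1048.66746601] [-0.06200397  0.05821717  0.70736396 -0.70171397]
```

View pics/side0.png

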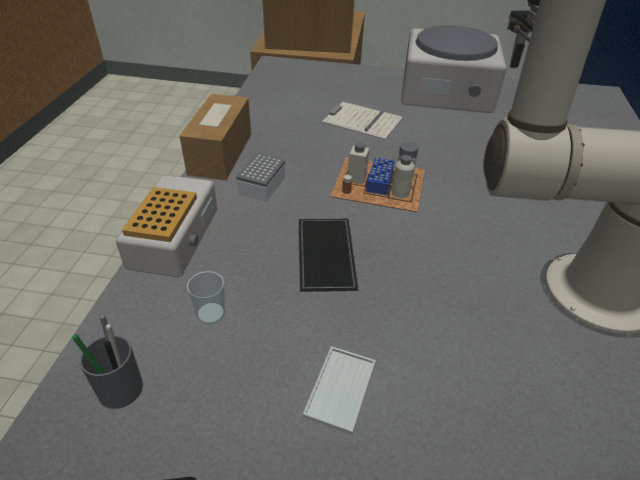

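View pics/top0.png

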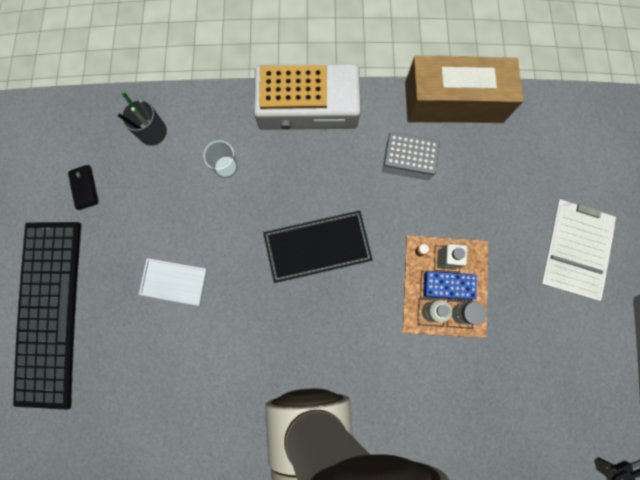

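```bash
cat > h.py <<'E'
import numpy as np, cv2
from scipy.spatial.transform import Rotation as R
def load(n): return dict(np.load(n+".npz"))
def cloud(f):
    h,w=f["z_map"].shape; u,v=np.meshgrid(np.arange(w),np.arange(h))
    return pix(f,u,v,f["z_map"])
def slopes(f,u,v):
    K=f["K"]; a=(u-K[0,2])/K[0,0]; b=(v-K[1,2])/K[1,1]; k=float(f["k1"]); x,y=a,b
    for _ in range(10):
        s=1+k*(x*x+y*y); x,y=a/s,b/s
    return x,y
def pix(f,u,v,z):
    x,y=slopes(f,u,v); d=np.stack([x*z,-y*z,-z*np.ones_like(x)],-1)
    return R.from_quat(f["attitude"]).apply(d.reshape(-1,3)).reshape(d.shape)+f["eye"]
def onplane(f,u,v,h):
    u=np.asarray(u,float);v=np.asarray(v,float)
    p=pix(f,u,v,np.ones_like(u)); d=p-f["eye"]; t=(h-f["eye"][2])/d[...,2:]
    return f["eye"]+d*t
def proj(f,P):
    P=np.asarray(P,float); q=R.from_quat(f["attitude"]).inv().apply(P.reshape(-1,3)-f["eye"])
    x=q[:,0]/-q[:,2]; y=-q[:,1]/-q[:,2]; s=1+float(f["k1"])*(x*x+y*y); K=f["K"]
    return np.stack([x*s*K[0,0]+K[0,2],y*s*K[1,1]+K[1,2]],-1)
def ortho(f,x0,x1,y0,y1,h,res):
    # rectified view on plane z=h: rows: x decreasing, cols: y decreasing
    xs=np.arange(x1,x0,-res); ys=np.arange(y1,y0,-res)
    Y,X=np.meshgrid(ys,xs); p=proj(f,np.stack([X,Y,np.full_like(X,h)],-1)).reshape(X.shape+(2,)).astype(np.float32)
    return cv2.remap(f["frame"],p[...,0],p[...,1],cv2.INTER_LINEAR)
E
python3 - <<'E'
from h import *
for n in("top0","side0"):
    f=load(n); C=cloud(f); z=C[...,2]
    fr=f["frame"]
    m=(C[...,0]>250)&(C[...,0]<700)&(C[...,1]>-450)&(C[...,1]<450)&(f["z_map"]>0)
    b=m&(np.abs(z)<2.5); print(n,"bench z",np.median(z[b]),b.sum())
    hi=(m&(z>20)).astype(np.uint8)
    k,l,st,c=cv2.connectedComponentsWithStats(hi)
    for i in range(1,k):
        if st[i,4]>40:
            p=C[l==i]; print(i,st[i],p.min(0).round(),p.max(0).round(),p.mean(0).round())
f=load("top0")
o=ortho(f,400,650,-400,-100,4,0.5); cv2.imwrite("pics/o_board.png",o[:,:,::-1])
o=ortho(f,300,600,-50,450,4,0.7); cv2.imwrite("pics/o_mat.png",o[:,:,::-1])
E
```

```text
top0 bench z 0.0974345398449259 51767
1 [416 244  13  12 114] [ 548. -245.   20.] [ 570. -224.   53.] [ 558. -233.   43.]
2 [437 244  31  25 673] [ 516. -319.   20.] [ 563. -270.  113.] [ 537. -288.   82.]
3 [ 425  271   52   29 1312] [ 448. -352.   20.] [ 510. -236.   47.] [ 478. -293.   40.]
4 [422 300  30  22 544] [ 401. -278.   20.] [ 446. -231.  114.] [ 423. -248.   86.]
5 [453 301  33  24 641] [ 394. -345.   20.] [ 441. -298.  108.] [ 417. -316.   88.]
6 [ 265  389  184   91 8054] [ 250. -102.  259.] [303.  81. 710.] [283. -12. 511.]
side0 bench z -0.09348000210343343 55900
1 [ 483    0   90  198 6604] [250. -45. 236.] [301.  86. 552.] [272.  31. 402.]
2 [343 142  27  47 734] [ 515. -313.   20.] [ 570. -218.  110.] [ 541. -270.   64.]
3 [392 142  27  52 935] [ 393. -345.   20.] [ 446. -226.  112.] [ 421. -263.   76.]
4 [367 158  28  33 650] [ 448. -352.   20.] [ 510. -233.   45.] [ 479. -280.   37.]
```

```bash
python3 - <<'E'
import cv2
a=cv2.imread("pics/side0.png"); cv2.imwrite("pics/side0z.png",cv2.resize(a[120:220,310:450],None,fx=5,fy=5,interpolation=cv2.INTER_CUBIC))
E
```

```text
(no output)
```

View pics/o_board.png

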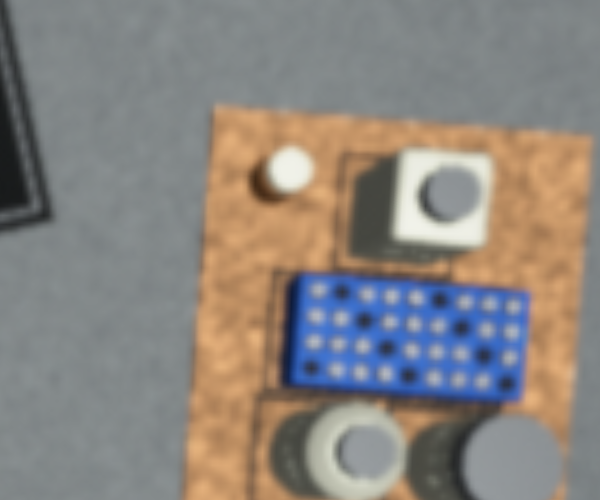

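View pics/o_mat.png

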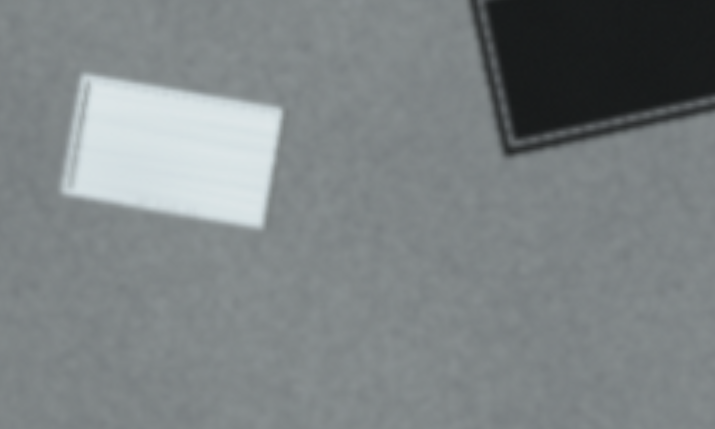

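View pics/side0z.png

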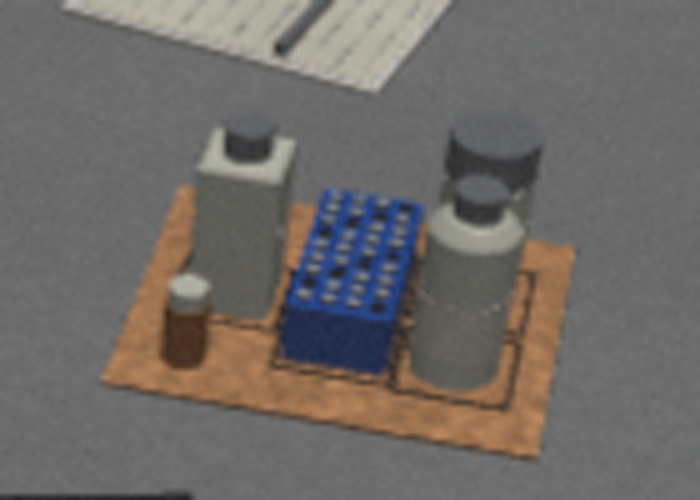

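```bash
python3 - <<'E'
from h import *
f=load("top0"); res=0.5
def rect(mask,x1,y1,name):
    k,l,st,c=cv2.connectedComponentsWithStats(mask.astype(np.uint8)); i=1+np.argmax(st[1:,4])
    cs,_=cv2.findContours((l==i).astype(np.uint8),cv2.RETR_EXTERNAL,cv2.CHAIN_APPROX_NONE)
    cc=max(cs,key=len)[:,0,:]
    P=np.stack([x1-cc[:,1]*res,y1-cc[:,0]*res],-1).astype(np.float32)
    r=cv2.minAreaRect(P); print(name,r)
for n in ("top0","side0"):
    f=load(n); print(n)
    o=ortho(f,340,680,-450,-100,4,res).astype(int); 
    rect((o[...,0]-o[...,2]>35),680,-100,"board")
    o=ortho(f,380,650,-150,220,4,res).astype(int); rect(o.max(2)<45,650,220,"mat")
    for h in (4,10):
        o=ortho(f,300,600,180,520,h,res).astype(int); rect(o.min(2)>(175 if n=="top0" else 150),600,520,"tray%d"%h)
    cv2.imwrite(f"pics/{n}_tray.png",ortho(f,360,580,200,480,10,0.4)[:,:,::-1])
E
```

```text
top0
board ((480.119140625, -292.6407470703125), (191.68067932128906, 221.59738159179688), 85.44120788574219)
mat ((573.7696533203125, -1.9603347778320312), (97.61248779296875, 207.66690063476562), 12.495194435119629)
tray4 ((494.49676513671875, 329.79400634765625), (142.53443908691406, 85.3064956665039), 80.13418579101562)
tray10 ((494.05340576171875, 327.9131164550781), (141.8059844970703, 84.7470474243164), 80.14692687988281)
side0
board ((480.6683044433594, -290.1279296875), (193.38856506347656, 220.69053649902344), 85.46621704101562)
mat ((574.3157958984375, -1.16461181640625), (99.84622192382812, 210.5920867919922), 12.433234214782715)
tray4 ((494.71142578125, 324.83837890625), (142.55975341796875, 83.95953369140625), 80.04539489746094)
tray10 ((494.5118103027344, 328.720947265625), (141.4553985595703, 83.34529113769531), 80.03620147705078)
```

```bash
python3 - <<'E'
from h import *
for n in ("top0","side0"):
    f=load(n); C=cloud(f); print(n)
    for nm,c,lo,hi in (("sq cap",(542,-296),101,120),("sq body",(542,-296),60,91),("sq shoulder",(542,-296),88,95),("rb cap",(421,-254),104,120),("jar top",(416,-320),95,110),("rack",(480,-291),37,48)):
        m=(np.hypot(C[...,0]-c[0],C[...,1]-c[1])<(36 if nm!="rack" else 70))&(C[...,2]>lo)&(C[...,2]<hi)
        p=C[m]
        if len(p)<5: continue
        mid=(p.min(0)+p.max(0))/2
        print(nm,len(p),"mean",p.mean(0).round(1),"mid",mid.round(1),"ext",np.ptp(p,0).round(1), "rect",cv2.minAreaRect(p[:,:2].astype(np.float32)))
    ims=[]
    for h,c in ((108,(542,-296)),(110,(421,-254)),(102,(416,-320))):
        o=ortho(f,c[0]-40,c[0]+40,c[1]-40,c[1]+40,h,0.3); cv2.circle(o,(133,133),2,(255,0,0),-1); ims.append(o)
    cv2.imwrite(f"pics/{n}_caps.png",np.hstack(ims)[:,:,::-1])
    c=(480,-291);o=ortho(f,c[0]-80,c[0]+80,c[1]-80,c[1]+80,42,0.3); cv2.circle(o,(267,267),2,(255,0,0),-1);cv2.imwrite(f"pics/{n}_rack.png",o[:,:,::-1])
    rgb=o.astype(int); mk=((rgb[...,2]-rgb[...,0])>30).astype(np.uint8); mk=cv2.morphologyEx(mk,cv2.MORPH_CLOSE,np.ones((25,25)))
    ys,xs=np.nonzero(mk); P=np.stack([560-ys*.3,-211-xs*.3],-1).astype(np.float32); print("rackimg",cv2.minAreaRect(P))
E
```

```text
top0
sq cap 136 mean [ 539.8 -294.2  107.8] mid [ 540.3 -294.6  107.4] ext [25.1 26.2 12.1] rect ((540.2870483398438, -294.688720703125), (26.25943946838379, 24.927656173706055), 87.55502319335938)
sq body 197 mean [ 537.2 -284.6   81.5] mid [ 539.7 -294.5   75.6] ext [46.7 48.2 30.6] rect ((540.3526611328125, -294.5920715332031), (46.93040084838867, 44.840267181396484), 84.56450653076172)
sq shoulder 271 mean [ 539.5 -292.1   91.8] mid [ 539.2 -295.    91.5] ext [45.5 47.2  7. ] rect ((540.0648193359375, -294.6070861816406), (45.86434555053711, 44.24898910522461), 85.08016204833984)
rb cap 129 mean [ 422.9 -255.   109.8] mid [ 423.  -255.6  109.4] ext [22.3 24.6  8.3] rect ((422.94635009765625, -255.55224609375), (24.55903434753418, 22.102397918701172), 88.51167297363281)
jar top 424 mean [ 417.7 -322.   101.9] mid [ 417.8 -322.1  101.9] ext [46.9 46.3 11.8] rect ((417.7815856933594, -322.423095703125), (46.81222152709961, 45.86188507080078), 38.98686218261719)
rack 1225 mean [ 478.9 -294.5   40.7] mid [ 479.2 -294.7   42.4] ext [135.7 114.8  10.8] rect ((471.3185119628906, -291.315
[... 767 characters left out ...]
0312)
rb cap 67 mean [ 422.9 -251.6  108.5] mid [ 423.  -251.3  107.9] ext [24.5 28.1  7.4] rect ((422.9801330566406, -251.4137420654297), (24.32578468322754, 28.167224884033203), 1.8659377098083496)
jar top 176 mean [ 417.4 -317.8  100.5] mid [ 417.3 -321.    99.5] ext [45.4 48.6  8.8] rect ((417.3851623535156, -321.1299743652344), (45.153202056884766, 48.50087356567383), 2.7814764976501465)
rack 560 mean [ 482.  -286.4   40.1] mid [ 492.3 -293.6   42.5] ext [109.9 116.7  10.9] rect ((491.6404724121094, -294.1085205078125), (115.78797912597656, 110.52899932861328), 88.99079132080078)
rackimg ((479.97698974609375, -277.9408264160156), (138.19895935058594, 56.096923828125), 85.16204071044922)
```

View pics/top0_caps.png

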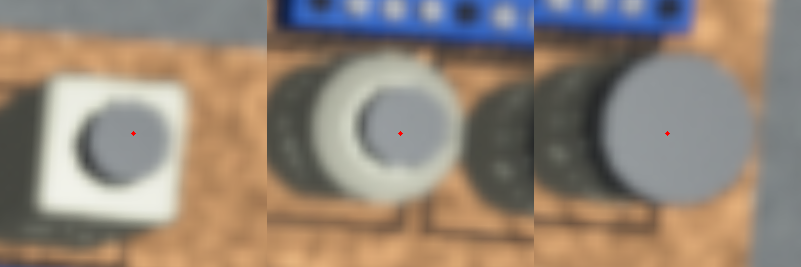

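View pics/side0_caps.png

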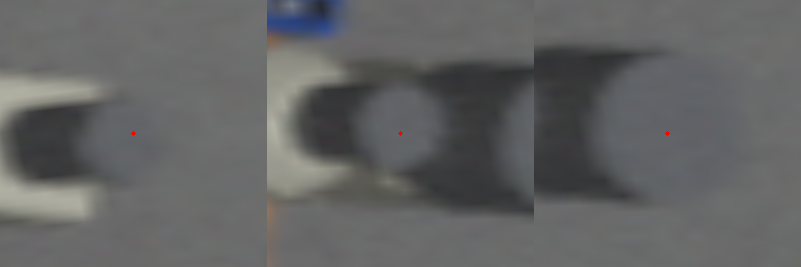

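View pics/top0_rack.png

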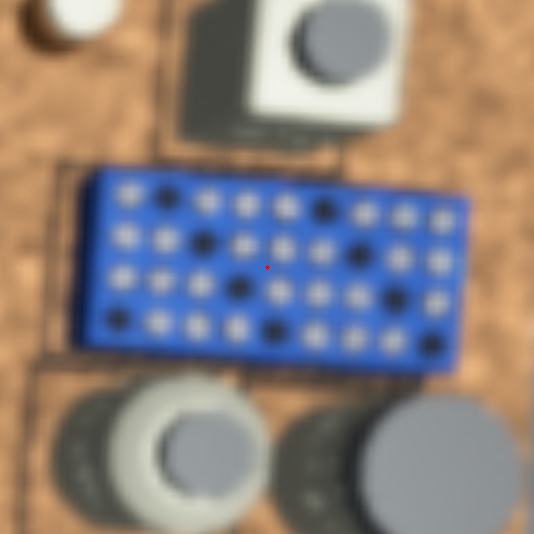

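```bash
cat >> h.py <<'E'
def yaw_err(q,yawdeg):
    # smallest turn about tool x (and tilt) so tool x is down and tool y along +/- yaw
    best=None
    T=R.from_quat(q)
    for a in (0,180):
        t=np.radians(yawdeg+a); y=np.array([np.cos(t),np.sin(t),0]); x=np.array([0,0,-1.]); z=np.cross(x,y)
        G=R.from_matrix(np.stack([x,y,z],1)); rv=(T.inv()*G).as_rotvec()
        if best is None or np.linalg.norm(rv)<np.linalg.norm(best): best=rv
    return best
def go(x,y,z,yaw):
    from plant import bot
    s=bot.sense(); T=R.from_quat(s["eef_rot"]); d=T.inv().apply(np.array([x,y,z])-s["tcp_pos"])
    rv=yaw_err(s["eef_rot"],yaw)
    print("t %.2f tcp %s F %s grip %.1f q6 %.2f"%(s["clock"],s["tcp_pos"].round(1),s["contact_force"].round(1),s["grip_width"],s["joint_positions"][5]))
    print("tool mm",d.round(1),"shift units total",(d/25).round(2),"turn units",(rv/.08).round(2))
    print("toolY world",T.apply([0,1,0]).round(3),"toolX",T.apply([1,0,0]).round(3))
E
python3 -c "
from h import *
go(540,-294,200,-4.7)"
```

```text
t 0.10 tcp [ 152.1 -553.9  213.7] F [0.  0.3 0.5] grip 91.7 q6 -0.21
tool mm [  14.1 -148.  -442.9] shift units total [  0.56  -5.92 -17.71] turn units [-15.26  -0.02   0.02]
toolY world [ 0.265 -0.964 -0.002] toolX [-0.     0.002 -1.   ]
```

```bash
python3 -m pendant '[[[0,0,-1],[-1,0,0],1],[[0,0,-1],[-1,0,0],1],[[0,0,-1],[-1,0,0],1],[[0,0,-1],[-1,0,0],1],[[0,0,-1],[-1,0,0],1],[[0,0,-1],[-1,0,0],1],[[0,0,-1],[-1,0,0],1],[[0,0,-1],[-1,0,0],1],[[0,0,-1],[-1,0,0],1],[[0,0,-1],[-1,0,0],1]]' 25; python3 -c "
from h import *
go(540,-294,180,-4.7)"
```

```text
clock: 0.93
tcp_pos: [350.8, -403.3, 208.3]
eef_rot: [0.604, 0.372, -0.603, 0.365]
contact_force: [-0.0, 1.2, -0.1]
grip_width: 92.4
t 0.93 tcp [ 350.8 -403.3  208.3] F [-0.   1.2 -0.1] grip 92.4 q6 -0.61
tool mm [  28.6  118.6 -183.5] shift units total [ 1.14  4.74 -7.34] turn units [-4.91 -0.11  0.08]
toolY world [ 0.889 -0.457 -0.008] toolX [-0.004  0.01  -1.   ]
```

```bash
python3 -m pendant '[[[0.1,0.7,-1],[-1,0,0],1],[[0.1,0.7,-1],[-1,0,0],1],[[0.1,0.9,-1],[-1,0,0],1],[[0.1,1,-1],[-1,0,0],1],[[0.1,1,-1],[-0.9,0,0],1],[[0,1,-0.6],[0,0,0],1],[[0,0,0],[0,0,0],1]]'; python3 -c "
from h import *
go(540,-294,180,-4.7)"
```

```text
clock: 1.52
tcp_pos: [523.5, -290.4, 192.3]
eef_rot: [0.516, 0.491, -0.512, 0.48]
contact_force: [-0.3, -0.6, -0.1]
grip_width: 92.1
t 1.52 tcp [ 523.5 -290.4  192.3] F [-0.3 -0.6 -0.1] grip 92.1 q6 -0.66
tool mm [12.2 16.7  2.8] shift units total [0.49 0.67 0.11] turn units [ 0.32 -0.18  0.1 ]
toolY world [ 0.998 -0.056 -0.008] toolX [-0.007  0.015 -1.   ]
```

```bash
python3 -m pendant '[[[0.4,0.67,0.1],[0.32,-0.18,0.1],1],[[0,0,0],[0,0,0],1],[[0,0,0],[0,0,0],1]]'; python3 -c "
from h import *
go(540,-294,52,-4.7)"
```

```text
clock: 1.77
tcp_pos: [540.3, -292.2, 180.5]
eef_rot: [-0.519, -0.481, 0.52, -0.479]
contact_force: [0.7, 0.5, 0.1]
grip_width: 91.9
t 1.77 tcp [ 540.3 -292.2  180.5] F [0.7 0.5 0.1] grip 91.9 q6 -0.61
tool mm [128.5   0.2   1.9] shift units total [5.14 0.01 0.08] turn units [ 0.04 -0.01  0.04]
toolY world [ 0.997 -0.079 -0.003] toolX [-0.003  0.001 -1.   ]
```

```bash
python3 -m pendant '[[[0.8,0,0.08],[0,0,0],1],[[0.8,0,0],[0,0,0],1],[[0.8,0,0],[0,0,0],1],[[0.8,0,0],[0,0,0],1],[[0.8,0,0],[0,0,0],1],[[0.7,0,0],[0,0,0],1],[[0.4,0,0],[0,0,0],1],[[0,0,0],[0,0,0],1]]'; python3 -c "
from h import *
go(540,-294,52,-4.7)
f=__import__('plant').bot.grab_frame('side'); cv2.imwrite('pics/side1.png',cv2.resize(f['frame'][80:240,300:500,::-1],None,fx=4,fy=3.75))"
```

```text
clock: 2.43
tcp_pos: [532.4, -300.6, 52.4]
eef_rot: [-0.519, -0.479, 0.522, -0.478]
contact_force: [-1.1, 0.1, -0.3]
grip_width: 92.3
t 2.43 tcp [ 532.4 -300.6   52.4] F [-1.1  0.1 -0.3] grip 92.3 q6 -0.62
tool mm [ 0.4  7.  -7.2] shift units total [ 0.01  0.28 -0.29] turn units [-0.02  0.02  0.05]
toolY world [ 0.997 -0.083 -0.004] toolX [-0.004 -0.001 -1.   ]
```

View pics/side1.png

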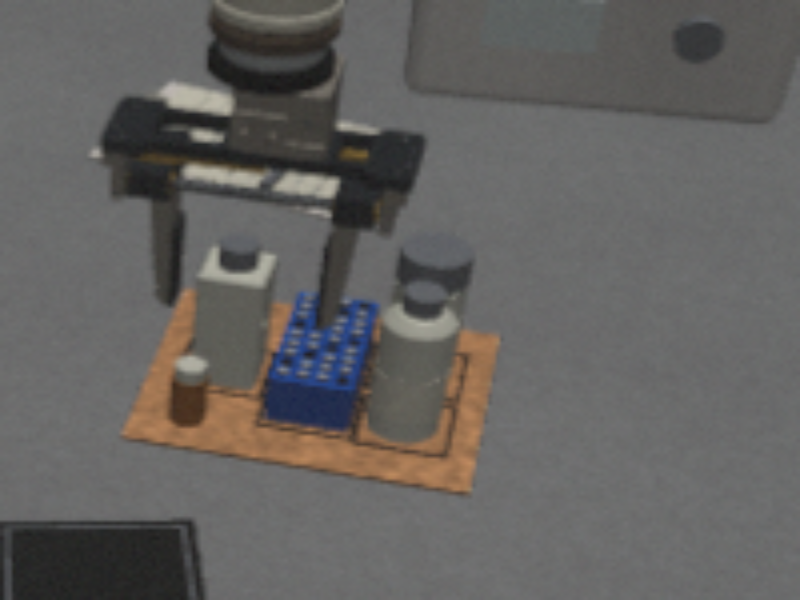

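```bash
python3 -m pendant '[[[0,0.28,-0.25],[0,0,0.05],1],[[0,0,0],[0,0,0],1],[[0,0,0],[0,0,0],1]]'; python3 -c "
from h import *
go(540,-294,52,-4.7)"
```

```text
clock: 2.73
tcp_pos: [542.1, -296.9, 57.1]
eef_rot: [-0.521, -0.476, 0.521, -0.481]
contact_force: [0.8, 0.5, 0.7]
grip_width: 91.7
t 2.73 tcp [ 542.1 -296.9   57.1] F [0.8 0.5 0.7] grip 91.7 q6 -0.61
tool mm [ 5.1 -2.3 -2.7] shift units total [ 0.2  -0.09 -0.11] turn units [-0.03  0.06 -0.07]
toolY world [ 0.996 -0.084  0.005] toolX [ 0.005 -0.005 -1.   ]
```

```bash
for i in 1 2 3; do python3 -m pendant '[[[0,0,0],[0,0,0],1]]' | sed -n 1,2p; done
```

```text
clock: 2.82
tcp_pos: [542.9, -297.2, 58.4]
clock: 2.9
tcp_pos: [543.5, -297.5, 59.4]
clock: 2.98
tcp_pos: [544.0, -297.7, 60.1]
```

```bash
python3 -c "
from plant import bot
for i in range(8):
    bot.grab_frame('side'); s=bot.sense(); print(s['clock'],s['tcp_pos'].round(2),abs(s['joint_vel']).max())"
for i in 1 2 3; do python3 -m pendant '[[[0,0,0],[0,0,0],1]]' | sed -n 1,2p; done
```

```text
3.0333 [ 544.03 -297.8    60.18] 0.003726640816347674
3.0833 [ 543.87 -297.73   59.95] 0.005867158327394907
3.1333 [ 543.69 -297.59   59.67] 0.0049175606508994945
3.1833 [ 543.54 -297.53   59.48] 0.0029461415009197555
3.2333 [ 543.47 -297.48   59.38] 0.0026332742906746056
3.2833 [ 543.42 -297.44   59.3 ] 0.000823201002470703
3.3333 [ 543.4  -297.45   59.26] 0.0025138358185508754
3.3833 [ 543.41 -297.45   59.23] 0.0011426019417239291
clock: 3.47
tcp_pos: [543.4, -297.4, 59.2]
clock: 3.55
tcp_pos: [543.3, -297.4, 59.1]
clock: 3.63
tcp_pos: [543.3, -297.4, 59.0]
```

```bash
cat >> h.py <<'E'
def settle(n=5):
    from plant import bot
    for i in range(n): bot.grab_frame('top')
E
python3 -c "
from h import *
go(540,-294,53,-4.7)"
python3 -m pendant '[[[0.24,-0.12,-0.14],[0,0,0],1],[[0,0,0],[0,0,0],1]]';python3 -c "
from h import *
settle()
go(540,-294,53,-4.7)"
```

```text
t 3.63 tcp [ 543.3 -297.4   59. ] F [ 0.5 -0.5  0.1] grip 92.1 q6 -0.61
tool mm [ 6.  -3.6 -3.1] shift units total [ 0.24 -0.14 -0.13] turn units [-0.02  0.08 -0.1 ]
toolY world [ 0.996 -0.083  0.008] toolX [ 0.007 -0.007 -1.   ]
clock: 3.8
tcp_pos: [540.4, -293.5, 52.5]
eef_rot: [0.521, 0.475, -0.52, 0.482]
contact_force: [-0.7, 0.8, -1.1]
grip_width: 92.0
t 4.05 tcp [ 541.8 -294.9   54.3] F [0.1 0.4 0.1] grip 91.5 q6 -0.61
tool mm [ 1.3 -1.9 -0.8] shift units total [ 0.05 -0.07 -0.03] turn units [-0.02  0.11 -0.13]
toolY world [ 0.996 -0.084  0.011] toolX [ 0.01 -0.01 -1.  ]
```

```bash
python3 -m pendant '[[[0.05,-0.07,0],[0,0.1,-0.12],1],[[0,0,0],[0,0,0],0.4],[[0,0,0],[0,0,0],0.4],[[0,0,0],[0,0,0],0.4],[[0,0,0],[0,0,0],0.3],[[0,0,0],[0,0,0],0.3],[[0,0,0],[0,0,0],0.3]]' 25;python3 -c "
from h import *
settle(3)
go(540,-294,53,-4.7)"
```

```text
clock: 4.63
tcp_pos: [540.3, -295.3, 53.4]
eef_rot: [0.521, 0.478, -0.521, 0.479]
contact_force: [-0.2, -0.0, -0.6]
grip_width: 54.2
t 4.78 tcp [ 540.2 -295.2   53.3] F [-0.6  0.6  1.1] grip 43.8 q6 -0.61
tool mm [ 0.3 -0.3 -1.2] shift units total [ 0.01 -0.01 -0.05] turn units [-0.03  0.01 -0.01]
toolY world [ 0.996 -0.084  0.001] toolX [ 0.001 -0.001 -1.   ]
```

```bash
python3 -m pendant '[[[0,0,0],[0,0,0],0.2],[[0,0,0],[0,0,0],0.2],[[-0.3,0,0],[0,0,0],0.2],[[-0.5,0,0],[0,0,0],0.2],[[-0.8,0,0],[0,0,0],0.2],[[-0.8,0,0],[0,0,0],0.2],[[-0.6,0,0],[0,0,0],0.2],[[-0.3,0,0],[0,0,0],0.2]]' 25;python3 -c "
from h import *
settle(4)
go(557.8,71.6,140,-4.7)"
```

```text
clock: 5.45
tcp_pos: [537.8, -293.1, 139.0]
eef_rot: [-0.52, -0.481, 0.521, -0.476]
contact_force: [-0.1, -0.4, -1.1]
grip_width: 44.5
t 5.65 tcp [ 536.7 -292.3  135.5] F [-0.4 -0.2 -2.3] grip 43.9 q6 -0.61
tool mm [  -2.1   -9.6 -364.4] shift units total [ -0.09  -0.38 -14.58] turn units [-0.03 -0.08  0.11]
toolY world [ 0.996 -0.084 -0.009] toolX [-0.008  0.007 -1.   ]
```

```bash
python3 -m pendant '[[[0,0,-0.3],[0,0,0.1],0.2],[[0,0,-0.6],[0,0,0],0.2],[[0,0,-0.9],[0,0,0],0.2],[[0,0,-0.9],[0,0,0],0.2],[[0,0,-0.9],[0,0,0],0.2],[[0,0,-0.9],[0,0,0],0.2],[[0,0,-0.9],[0,0,0],0.2],[[0,0,-0.9],[0,0,0],0.2],[[0,0,-0.9],[0,0,0],0.2],[[0,0,-0.9],[0,0,0],0.2]]';python3 -c "
from h import *
go(557.8,71.6,140,-4.7)"
```

```text
clock: 6.48
tcp_pos: [545.4, -71.6, 125.3]
eef_rot: [-0.522, -0.487, 0.522, -0.468]
contact_force: [0.0, -0.1, -1.8]
grip_width: 43.9
t 6.48 tcp [545.4 -71.6 125.3] F [ 0.  -0.1 -1.8] grip 43.9 q6 -0.27
tool mm [ -12.1   -0.6 -144. ] shift units total [-0.48 -0.02 -5.76] turn units [-0.09 -0.22  0.25]
toolY world [ 0.996 -0.089 -0.02 ] toolX [-0.018  0.02  -1.   ]
```

```bash
python3 -m pendant '[[[-0.1,0,-0.9],[0,-0.1,0.1],0.2],[[-0.1,0,-0.9],[0,-0.1,0.1],0.2],[[-0.1,0,-0.9],[0,0,0],0.2],[[-0.1,0,-0.9],[0,0,0],0.2],[[0,0,-0.7],[0,0,0],0.2],[[0,0,-0.4],[0,0,0],0.2],[[0,0,-0.2],[0,0,0],0.2],[[0,0,0],[0,0,0],0.2]]';python3 -c "
from h import *
settle(5)
go(557.8,71.6,100,-4.7)"
```

```text
clock: 7.15
tcp_pos: [545.4, 71.0, 128.1]
eef_rot: [-0.516, -0.487, 0.522, -0.473]
contact_force: [0.3, 0.1, -2.0]
grip_width: 43.7
t 7.40 tcp [546.3  68.7 128.8] F [-0.4  0.6 -2.7] grip 43.9 q6 -0.02
tool mm [28.6 11.7 -3.7] shift units total [ 1.14  0.47 -0.15] turn units [-0.   -0.08  0.24]
toolY world [ 0.996 -0.082 -0.019] toolX [-0.018  0.008 -1.   ]
```

```bash
python3 -m pendant '[[[0.4,0.47,-0.15],[0,-0.08,0.24],0.2],[[0.5,0,0],[0,0,0],0.2],[[0.5,0,0],[0,0,0],0.2],[[0.5,0,0],[0,0,0],0.2],[[0.3,0,0],[0,0,0],0.2],[[0.1,0,0],[0,0,0],0.2],[[0,0,0],[0,0,0],0.2]]';python3 -c "
from h import *
settle(5)
go(557.8,71.6,54.5,-4.7)"
```

```text
clock: 7.98
tcp_pos: [558.2, 66.2, 67.6]
eef_rot: [-0.521, -0.477, 0.522, -0.477]
contact_force: [-0.4, 0.5, -1.8]
grip_width: 44.3
t 8.23 tcp [559.8  66.5  69.5] F [-0.3 -0.1 -0.7] grip 43.8 q6 -0.01
tool mm [15.  -2.5 -4.9] shift units total [ 0.6 -0.1 -0.2] turn units [-0.08  0.01 -0.04]
toolY world [ 0.996 -0.089  0.003] toolX [ 0.003 -0.001 -1.   ]
```

```bash
python3 -m pendant '[[[0.3,0,-0.2],[0,0,0],0.2],[[0.24,0,0],[0,0,0],0.2],[[0,0,0],[0,0,0],0.2]]';python3 -c "
from h import *
settle(6)
go(557.8,71.6,54,-4.7)"
```

```text
clock: 8.48
tcp_pos: [561.8, 72.0, 56.6]
eef_rot: [0.523, 0.475, -0.52, 0.479]
contact_force: [-0.2, 0.4, -0.7]
grip_width: 43.7
t 8.78 tcp [562.6  71.7  57.9] F [-0.4 -0.5 -1.5] grip 43.8 q6 0.00
tool mm [ 3.9 -4.8  0.5] shift units total [ 0.16 -0.19  0.02] turn units [-0.09  0.01 -0.11]
toolY world [ 0.996 -0.089  0.009] toolX [ 0.009 -0.001 -1.   ]
```

```bash
python3 -m pendant '[[[0.16,-0.1,0],[0,0,-0.1],0.2],[[0,0,0],[0,0,0],0.2]]';python3 -c "
from h import *
settle(6)
go(557.8,71.6,53.3,-4.7)"
```

```text
clock: 8.95
tcp_pos: [560.2, 71.8, 54.1]
eef_rot: [0.522, 0.477, -0.522, 0.478]
contact_force: [0.1, -0.2, -2.5]
grip_width: 43.4
t 9.25 tcp [561.1  71.8  54.9] F [-0.9 -0.4 -2. ] grip 43.7 q6 0.00
tool mm [ 1.6 -3.2  0.5] shift units total [ 0.06 -0.13  0.02] turn units [-0.09  0.01 -0.04]
toolY world [ 0.996 -0.089  0.003] toolX [ 0.003 -0.001 -1.   ]
```

```bash
python3 -m pendant '[[[0.08,0,0],[0,0,-0.05],0.2],[[0,0,0],[0,0,0],0.2]]';python3 -c "
from h import *
settle(4)
go(557.8,71.6,53.3,-4.7)"
```

```text
clock: 9.42
tcp_pos: [561.6, 71.7, 53.5]
eef_rot: [-0.521, -0.477, 0.522, -0.477]
contact_force: [-0.0, 0.7, -1.6]
grip_width: 43.8
t 9.62 tcp [561.5  71.8  53.3] F [-0.8 -0.2 -1.3] grip 44.1 q6 0.00
tool mm [-0.  -3.6  0.5] shift units total [-0.   -0.15  0.02] turn units [-0.09  0.01  0.  ]
toolY world [ 0.996 -0.089 -0.   ] toolX [-0.    -0.001 -1.   ]
```

```bash
python3 -m pendant '[[[0.05,0,0],[0,0,0],0.2],[[0,0,0],[0,0,0],0.2]]';python3 -c "
from h import *
settle(4)
go(557.8,71.6,53.3,-4.7)"
```

```text
clock: 9.78
tcp_pos: [561.7, 71.8, 53.7]
eef_rot: [-0.521, -0.477, 0.522, -0.477]
contact_force: [0.6, 0.5, -2.2]
grip_width: 43.7
t 9.98 tcp [561.7  71.8  53.3] F [-0.1  0.2  0.8] grip 43.7 q6 0.00
tool mm [-0.  -3.8  0.5] shift units total [-0.   -0.15  0.02] turn units [-0.08  0.01  0.  ]
toolY world [ 0.996 -0.089 -0.   ] toolX [-0.    -0.001 -1.   ]
```

```bash
python3 -m pendant '[[[0.03,0,0],[0,0,0],0.2],[[0,0,0],[0,0,0],0.5],[[0,0,0],[0,0,0],0.7],[[0,0,0],[0,0,0],0.9],[[0,0,0],[0,0,0],0.9],[[0,0,0],[0,0,0],0.9],[[0,0,0],[0,0,0],0.9]]';python3 -c "
from h import *
settle(2)
go(423,-254,165,-4.7)"
```

```text
clock: 10.57
tcp_pos: [562.0, 71.8, 53.0]
eef_rot: [-0.522, -0.477, 0.522, -0.477]
contact_force: [1.1, -0.2, -0.0]
grip_width: 77.0
t 10.67 tcp [561.9  71.7  53. ] F [-0.2 -1.1  0.4] grip 82.7 q6 0.00
tool mm [-111.7 -109.5  336.8] shift units total [-4.47 -4.38 13.47] turn units [-0.08  0.01 -0.  ]
toolY world [ 0.996 -0.089  0.   ] toolX [-0.    -0.001 -1.   ]
```

Lift straight up, then travel to the round bottle.

```bash
python3 -m pendant '[[[-0.5,0,0],[0,0,0],1],[[-0.9,0,0],[0,0,0],1],[[-1,0,0],[0,0,0],1],[[-1,0,0],[0,0,0],1],[[-0.9,0,0.2],[0,0,0],1],[[-0.3,-0.2,0.8],[0,0,0],1],[[0,-0.3,1],[0,0,0],1],[[0,-0.3,1],[0,0,0],1],[[0,-0.3,1],[0,0,0],1],[[0,-0.3,1],[0,0,0],1]]';python3 -c "
from h import *
go(423,-254,165,-4.7)
settle(1)
f=__import__('plant').bot.grab_frame('side'); cv2.imwrite('pics/side2.png',f['frame'][:,:,::-1])"
```

```text
clock: 11.5
tcp_pos: [516.8, -50.0, 183.3]
eef_rot: [0.521, 0.477, -0.518, 0.482]
contact_force: [0.4, -0.7, -0.5]
grip_width: 91.7
t 11.50 tcp [516.8 -50.  183.3] F [ 0.4 -0.7 -0.5] grip 91.7 q6 -0.25
tool mm [ 18.  -77.3 210.8] shift units total [ 0.72 -3.09  8.43] turn units [ 0.02  0.02 -0.1 ]
toolY world [ 0.997 -0.08   0.008] toolX [ 0.008 -0.002 -1.   ]
```

View pics/side2.png

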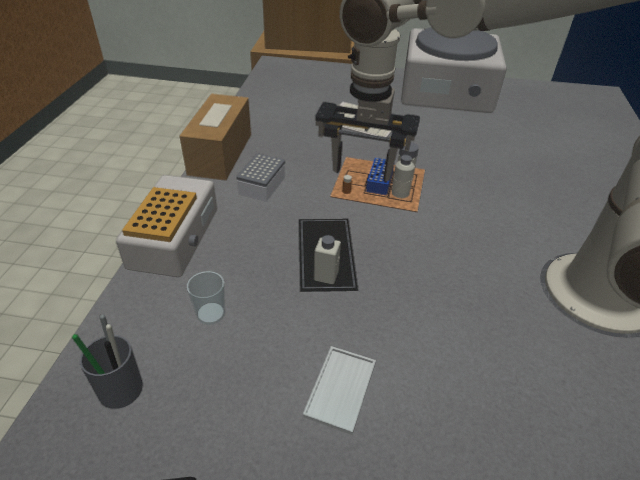

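```bash
python3 -m pendant '[[[0.1,-0.4,1],[0,0,0],1],[[0.1,-0.4,1],[0,0,0],1],[[0.1,-0.4,1],[0,0,0],1],[[0.1,-0.4,1],[0,0,0],1],[[0,-0.4,1],[0,0,0],1],[[0,-0.4,1],[0,0,0],1],[[0,-0.4,0.8],[0,0,0],1],[[0,-0.2,0.4],[0,0,0],1],[[0,0,0],[0,0,0],1]]';python3 -c "
from h import *
settle(5)
go(423,-254,150,-4.7)"
```

```text
clock: 12.35
tcp_pos: [426.9, -228.4, 179.7]
eef_rot: [0.523, 0.474, -0.516, 0.484]
contact_force: [0.0, 0.4, -0.6]
grip_width: 92.1
t 12.60 tcp [ 427.9 -226.1  179.1] F [-0.1 -0.2 -0.4] grip 91.7 q6 -0.67
tool mm [29.1 -3.2 28.1] shift units total [ 1.16 -0.13  1.13] turn units [ 0.06  0.02 -0.21]
toolY world [ 0.997 -0.077  0.017] toolX [ 0.016 -0.003 -1.   ]
```

```bash
python3 -m pendant '[[[0.3,-0.1,0.6],[0,0,-0.2],1],[[0.5,0,0.5],[0,0,0],1],[[0.6,0,0],[0,0,0],1],[[0.6,0,0],[0,0,0],1],[[0.6,0,0],[0,0,0],1],[[0.6,0,0],[0,0,0],1],[[0.4,0,0],[0,0,0],1],[[0.2,0,0],[0,0,0],1]]';python3 -c "
from h import *
settle(5)
go(423,-254,53,-4.7)"
```

```text
clock: 13.27
tcp_pos: [429.7, -249.0, 82.8]
eef_rot: [0.516, 0.481, -0.516, 0.486]
contact_force: [0.5, 0.3, 0.4]
grip_width: 91.8
t 13.52 tcp [ 430.5 -250.7   85.2] F [0.  0.1 0.4] grip 91.9 q6 -0.70
tool mm [32.1 -7.5  3.6] shift units total [ 1.29 -0.3   0.14] turn units [ 0.21  0.08 -0.1 ]
toolY world [ 0.998 -0.066  0.008] toolX [ 0.008 -0.007 -1.   ]
```

```bash
python3 -m pendant '[[[0.3,-0.25,0.1],[0.2,0.08,-0.1],1],[[0.4,0,0],[0,0,0],1],[[0.3,0,0],[0,0,0],1],[[0.15,0,0],[0,0,0],1],[[0,0,0],[0,0,0],1]]';python3 -c "
from h import *
settle(5)
go(423,-254,53,-4.7)"
```

```text
clock: 13.93
tcp_pos: [424.9, -254.8, 56.1]
eef_rot: [0.521, 0.477, -0.521, 0.48]
contact_force: [-0.2, 0.2, -0.4]
grip_width: 92.1
t 14.18 tcp [ 425.8 -255.5   57.7] F [1.  0.5 0.6] grip 91.9 q6 -0.70
tool mm [ 4.7 -2.9 -1.3] shift units total [ 0.19 -0.12 -0.05] turn units [-0.02  0.06 -0.07]
toolY world [ 0.996 -0.084  0.005] toolX [ 0.005 -0.005 -1.   ]
```

```bash
python3 -m pendant '[[[0.18,-0.14,-0.05],[0,0.06,-0.07],1],[[0,0,0],[0,0,0],0.8],[[0,0,0],[0,0,0],0.5],[[0,0,0],[0,0,0],0.4],[[0,0,0],[0,0,0],0.4],[[0,0,0],[0,0,0],0.3],[[0,0,0],[0,0,0],0.3],[[0,0,0],[0,0,0],0.2],[[0,0,0],[0,0,0],0.2]]' 25;python3 -c "
from h import *
settle(3)
go(423,-254,53,-4.7)"
```

```text
clock: 14.93
tcp_pos: [422.9, -254.4, 53.8]
eef_rot: [0.52, 0.478, -0.52, 0.479]
contact_force: [0.0, -0.3, -0.7]
grip_width: 46.4
t 15.08 tcp [ 422.9 -254.4   53.8] F [ 0.8  0.1 -1.2] grip 46.6 q6 -0.70
tool mm [ 0.8  0.1 -0.4] shift units total [ 0.03  0.   -0.02] turn units [-0.02  0.01 -0.01]
toolY world [ 0.997 -0.083  0.001] toolX [ 0.001 -0.001 -1.   ]
```

```bash
python3 -m pendant '[[[-0.3,0,0],[0,0,0],0.2],[[-0.6,0,0],[0,0,0],0.2],[[-0.8,0,0],[0,0,0],0.2],[[-0.8,0,0],[0,0,0],0.2],[[-0.6,0,0],[0,0,0],0.2],[[-0.3,0,-0.3],[0,0,0],0.2],[[0,0.2,-0.6],[0,0,0],0.2],[[0,0.5,-0.9],[0,0,0],0.2],[[0,0.5,-0.9],[0,0,0],0.2],[[0,0.5,-0.9],[0,0,0],0.2]]' 25;python3 -c "
from h import *
go(574,-1.6,140,-4.7)"
```

```text
clock: 15.92
tcp_pos: [470.2, -165.1, 143.4]
eef_rot: [-0.522, -0.478, 0.523, -0.475]
contact_force: [0.6, -0.4, -1.9]
grip_width: 46.6
t 15.92 tcp [ 470.2 -165.1  143.4] F [ 0.6 -0.4 -1.9] grip 46.6 q6 -0.49
tool mm [   3.4   88.5 -172.3] shift units total [ 0.14  3.54 -6.89] turn units [-0.12 -0.03  0.05]
toolY world [ 0.996 -0.091 -0.004] toolX [-0.004  0.002 -1.   ]
```

```bash
python3 -m pendant '[[[0,0.5,-0.9],[0,0,0],0.2],[[0,0.5,-0.9],[0,0,0],0.2],[[0,0.5,-0.9],[0,0,0],0.2],[[0,0.5,-0.9],[0,0,0],0.2],[[0,0.5,-0.9],[0,0,0],0.2],[[0,0.4,-0.9],[0,0,0],0.2],[[0,0.3,-0.6],[0,0,0],0.2],[[0,0.2,-0.3],[0,0,0],0.2],[[0,0,0],[0,0,0],0.2]]' 25;python3 -c "
from h import *
settle(5)
go(574,-1.6,100,-4.7)"
```

```text
clock: 16.67
tcp_pos: [569.8, 2.4, 140.8]
eef_rot: [-0.52, -0.483, 0.522, -0.473]
contact_force: [0.2, -0.0, -1.1]
grip_width: 46.5
t 16.92 tcp [ 5.692e+02 -4.000e-01  1.410e+02] F [-0.3 -0.  -2.2] grip 46.9 q6 -0.13
tool mm [41.   5.4  1. ] shift units total [1.64 0.21 0.04] turn units [-0.09 -0.07  0.15]
toolY world [ 0.996 -0.089 -0.012] toolX [-0.011  0.007 -1.   ]
```

```bash
python3 -m pendant '[[[0.3,0.2,0],[0,-0.07,0.15],0.2],[[0.6,0,0],[0,0,0],0.2],[[0.6,0,0],[0,0,0],0.2],[[0.6,0,0],[0,0,0],0.2],[[0.6,0,0],[0,0,0],0.2],[[0.3,0,0],[0,0,0],0.2],[[0.1,0,0],[0,0,0],0.2]]' 25;python3 -c "
from h import *
settle(5)
go(574,-1.6,54.5,-4.7)"
```

```text
clock: 17.5
tcp_pos: [574.5, -8.5, 63.7]
eef_rot: [0.525, 0.472, -0.523, 0.477]
contact_force: [0.3, -0.2, -1.9]
grip_width: 46.6
t 17.75 tcp [576.4  -8.1  66.1] F [ 0.1  0.8 -2.3] grip 46.9 q6 -0.12
tool mm [11.5 -3.2 -6.3] shift units total [ 0.46 -0.13 -0.25] turn units [-0.2   0.03 -0.13]
toolY world [ 0.995 -0.098  0.01 ] toolX [ 0.01  -0.003 -1.   ]
```

```bash
python3 -m pendant '[[[0.22,-0.1,-0.25],[-0.2,0,-0.1],0.2],[[0.18,0,0],[0,0,0],0.2],[[0,0,0],[0,0,0],0.2]]' 25;python3 -c "
from h import *
settle(5)
go(574,-1.6,54,-4.7)"
```

```text
clock: 18.0
tcp_pos: [576.3, -1.3, 57.8]
eef_rot: [0.52, 0.477, -0.519, 0.482]
contact_force: [0.5, -0.7, -2.2]
grip_width: 46.7
t 18.25 tcp [576.7  -1.7  58.4] F [ 0.1 -0.1 -1.6] grip 46.2 q6 -0.13
tool mm [ 4.4 -2.7  0.1] shift units total [ 0.18 -0.11  0.01] turn units [ 0.01  0.04 -0.09]
toolY world [ 0.997 -0.081  0.007] toolX [ 0.007 -0.004 -1.   ]
```

```bash
python3 -m pendant '[[[0.17,-0.08,0],[0,0.04,-0.09],0.2],[[0,0,0],[0,0,0],0.2],[[0.04,0,0],[0,0,0],0.2],[[0,0,0],[0,0,0],0.2]]' 25;python3 -c "
from h import *
settle(5)
go(574,-1.6,53.8,-4.7)"
```

```text
clock: 18.58
tcp_pos: [575.5, -1.8, 54.0]
eef_rot: [0.52, 0.479, -0.52, 0.479]
contact_force: [0.0, 0.3, -2.8]
grip_width: 46.5
t 18.83 tcp [575.5  -1.8  53.9] F [ 0.8  0.9 -0.2] grip 46.7 q6 -0.13
tool mm [ 0.1 -1.5 -0.1] shift units total [ 0.   -0.06 -0.  ] turn units [ 0.01 -0.   -0.01]
toolY world [ 0.997 -0.081  0.001] toolX [ 0.001  0.    -1.   ]
```

```bash
python3 -m pendant '[[[0.03,0,0],[0,0,0],0.2],[[0,0,0],[0,0,0],0.5],[[0,0,0],[0,0,0],0.7],[[0,0,0],[0,0,0],0.9],[[0,0,0],[0,0,0],0.9],[[0,0,0],[0,0,0],0.9],[[0,0,0],[0,0,0],0.9],[[0,0,0],[0,0,0],0.9]]';python3 -c "
from h import *
settle(2)
go(417.6,-322,165,-4.7)"
python3 -m pendant '[[[-0.5,0,0],[0,0,0],0.9],[[-0.9,0,0],[0,0,0],1],[[-1,0,0],[0,0,0],1],[[-1,0,0],[0,0,0],1],[[-0.9,0,0.2],[0,0,0],1],[[-0.3,-0.2,0.8],[0,0,0],1],[[0,-0.4,1],[0,0,0],1],[[0,-0.4,1],[0,0,0],1],[[0,-0.4,1],[0,0,0],1],[[0,-0.4,1],[0,0,0],1]]';python3 -c "
from h import *
go(417.6,-322,165,-4.7)"
```

```text
clock: 19.5
tcp_pos: [575.8, -1.9, 53.7]
eef_rot: [0.52, 0.479, -0.519, 0.48]
contact_force: [-0.2, 0.4, -0.4]
grip_width: 82.1
t 19.60 tcp [575.8  -1.9  53.7] F [ 0.2 -0.  -0.3] grip 82.8 q6 -0.13
tool mm [-111.6 -131.5  331.9] shift units total [-4.46 -5.26 13.28] turn units [ 0.01 -0.   -0.02]
toolY world [ 0.997 -0.081  0.002] toolX [ 0.002 -0.    -1.   ]
clock: 20.43
tcp_pos: [521.7, -123.2, 184.1]
eef_rot: [0.52, 0.479, -0.516, 0.485]
contact_force: [0.2, -0.4, -0.5]
grip_width: 92.1
t 20.43 tcp [ 521.7 -123.2  184.1] F [ 0.2 -0.4 -0.5] grip 92.1 q6 -0.39
tool mm [ 18.6 -89.6 205.7] shift units total [ 0.74 -3.59  8.23] turn units [ 0.12  0.02 -0.12]
toolY world [ 0.997 -0.072  0.01 ] toolX [ 0.01  -0.002 -1.   ]
```

```bash
python3 -m pendant '[[[0.1,-0.4,1],[0,0,0],1],[[0.1,-0.4,1],[0,0,0],1],[[0.1,-0.4,1],[0,0,0],1],[[0.1,-0.4,1],[0,0,0],1],[[0.1,-0.4,1],[0,0,0],1],[[0.1,-0.4,1],[0,0,0],1],[[0.1,-0.4,1],[0,0,0],1],[[0.1,-0.3,0.6],[0,0,0],1],[[0,-0.2,0.2],[0,0,0],1],[[0,0,0],[0,0,0],1]]';python3 -c "
from h import *
settle(5)
go(417.6,-322,130,-4.7)"
```

```text
clock: 21.27
tcp_pos: [419.8, -326.2, 175.8]
eef_rot: [0.521, 0.472, -0.517, 0.489]
contact_force: [-0.1, 0.4, -0.1]
grip_width: 92.1
t 21.52 tcp [ 421.1 -324.2  175.2] F [0.1 0.6 0.6] grip 92.3 q6 -0.82
tool mm [45.1 -4.7 -2.4] shift units total [ 1.8  -0.19 -0.1 ] turn units [ 0.11  0.13 -0.27]
toolY world [ 0.997 -0.073  0.021] toolX [ 0.021 -0.012 -1.   ]
```

```bash
python3 -m pendant '[[[0.3,-0.25,-0.1],[0.1,0.13,-0.27],1],[[0.5,0,0],[0,0,0],1],[[0.6,0,0],[0,0,0],1],[[0.6,0,0],[0,0,0],1],[[0.6,0,0],[0,0,0],1],[[0.6,0,0],[0,0,0],1],[[0.4,0,0],[0,0,0],1],[[0.2,0,0],[0,0,0],1]]';python3 -c "
from h import *
settle(5)
go(417.6,-322,53,-4.7)"
```

```text
clock: 22.18
tcp_pos: [416.7, -314.9, 75.1]
eef_rot: [-0.517, -0.483, 0.519, -0.479]
contact_force: [1.0, 0.0, -0.8]
grip_width: 91.7
t 22.43 tcp [ 417.8 -316.9   77.9] F [ 1.  -0.3  0.8] grip 91.9 q6 -0.80
tool mm [24.9  0.3  5.1] shift units total [1.   0.01 0.2 ] turn units [0.09 0.01 0.03]
toolY world [ 0.997 -0.075 -0.003] toolX [-0.003 -0.001 -1.   ]
```

```bash
python3 -m pendant '[[[0.3,0,0.2],[0.09,0,0],1],[[0.4,0,0],[0,0,0],1],[[0.2,0,0],[0,0,0],1],[[0.06,0,0],[0,0,0],1],[[0,0,0],[0,0,0],1]]';python3 -c "
from h import *
settle(5)
go(417.6,-322,53,-4.7)"
```

```text
clock: 22.85
tcp_pos: [418.7, -324.6, 54.3]
eef_rot: [-0.519, -0.477, 0.521, -0.48]
contact_force: [-0.4, 0.8, -0.0]
grip_width: 91.6
t 23.10 tcp [ 419.2 -325.1   55.3] F [-0.3 -0.6 -0.2] grip 91.8 q6 -0.80
tool mm [ 2.3 -1.9 -2.9] shift units total [ 0.09 -0.08 -0.12] turn units [-0.01  0.08 -0.03]
toolY world [ 0.997 -0.083  0.002] toolX [ 0.002 -0.006 -1.   ]
```

```bash
python3 -m pendant '[[[0.06,-0.1,-0.1],[0,0.08,-0.03],1],[[0,0,0],[0,0,0],0.8],[[0,0,0],[0,0,0],0.5],[[0,0,0],[0,0,0],0.4],[[0,0,0],[0,0,0],0.4],[[0,0,0],[0,0,0],0.3],[[0,0,0],[0,0,0],0.3],[[0,0,0],[0,0,0],0.2],[[0,0,0],[0,0,0],0.2]]' 25;python3 -c "
from h import *
settle(3)
go(590,-75,53,-4.7)"
```

```text
clock: 23.85
tcp_pos: [417.2, -322.5, 54.6]
eef_rot: [0.52, 0.478, -0.52, 0.479]
contact_force: [0.1, -0.6, -0.4]
grip_width: 46.8
t 24.00 tcp [ 417.2 -322.5   54.6] F [-0.3 -0.4 -0.1] grip 46.8 q6 -0.80
tool mm [   1.6  151.7 -261. ] shift units total [  0.07   6.07 -10.44] turn units [-0.01  0.01 -0.01]
toolY world [ 0.997 -0.083  0.001] toolX [ 0.001 -0.001 -1.   ]
```

```bash
python3 -m pendant '[[[-0.3,0,0],[0,0,0],0.2],[[-0.6,0,0],[0,0,0],0.2],[[-0.8,0,0],[0,0,0],0.2],[[-0.8,0,0],[0,0,0],0.2],[[-0.6,0,0],[0,0,0],0.2],[[-0.3,0.1,-0.3],[0,0,0],0.2],[[0,0.3,-0.6],[0,0,0],0.2],[[0,0.6,-0.9],[0,0,0],0.2],[[0,0.6,-0.9],[0,0,0],0.2],[[0,0.6,-0.9],[0,0,0],0.2]]' 25;python3 -c "
from h import *
go(590,-75,140,-4.7)"
```

```text
clock: 24.83
tcp_pos: [477.8, -234.5, 144.2]
eef_rot: [-0.522, -0.478, 0.522, -0.475]
contact_force: [-0.6, 0.9, -2.5]
grip_width: 46.6
t 24.83 tcp [ 477.8 -234.5  144.2] F [-0.6  0.9 -2.5] grip 46.6 q6 -0.59
tool mm [   4.4   97.1 -169.1] shift units total [ 0.17  3.89 -6.76] turn units [-0.12 -0.04  0.04]
toolY world [ 0.996 -0.092 -0.004] toolX [-0.003  0.003 -1.   ]
```

```bash
python3 -m pendant '[[[0,0.6,-0.9],[0,0,0],0.2],[[0,0.6,-0.9],[0,0,0],0.2],[[0,0.6,-0.9],[0,0,0],0.2],[[0,0.6,-0.9],[0,0,0],0.2],[[0,0.5,-0.9],[0,0,0],0.2],[[0,0.4,-0.8],[0,0,0],0.2],[[0,0.3,-0.5],[0,0,0],0.2],[[0,0.2,-0.3],[0,0,0],0.2],[[0,0,0],[0,0,0],0.2]]' 25;python3 -c "
from h import *
settle(5)
go(590,-75,100,-4.7)"
```

```text
clock: 25.58
tcp_pos: [590.2, -71.8, 141.8]
eef_rot: [-0.521, -0.483, 0.521, -0.474]
contact_force: [0.6, -0.8, -1.8]
grip_width: 46.4
t 25.83 tcp [589.3 -74.8 142.1] F [-0.7 -0.4 -1.8] grip 46.5 q6 -0.25
tool mm [42.1  1.1  0.5] shift units total [1.68 0.05 0.02] turn units [-0.08 -0.1   0.12]
toolY world [ 0.996 -0.088 -0.01 ] toolX [-0.009  0.008 -1.   ]
```

```bash
python3 -m pendant '[[[0.3,0.05,-0.1],[0,-0.1,0.12],0.2],[[0.6,0,-0.1],[0,0,0],0.2],[[0.6,0,-0.1],[0,0,0],0.2],[[0.6,0,0],[0,0,0],0.2],[[0.6,0,0],[0,0,0],0.2],[[0.3,0,0],[0,0,0],0.2],[[0.1,0,0],[0,0,0],0.2]]' 25;python3 -c "
from h import *
settle(5)
go(590,-75,55.5,-4.7)"
```

```text
clock: 26.42
tcp_pos: [591.0, -74.9, 64.9]
eef_rot: [0.525, 0.472, -0.524, 0.477]
contact_force: [-0.0, 0.6, -1.1]
grip_width: 46.5
t 26.67 tcp [592.9 -74.8  67.3] F [-0.1  0.7 -0.5] grip 46.9 q6 -0.23
tool mm [11.8 -3.   0.5] shift units total [ 0.47 -0.12  0.02] turn units [-0.2   0.05 -0.12]
toolY world [ 0.995 -0.098  0.01 ] toolX [ 0.009 -0.005 -1.   ]
```

```bash
python3 -m pendant '[[[0.22,-0.1,0],[-0.2,0.05,-0.1],0.2],[[0.18,0,0],[0,0,0],0.2],[[0,0,0],[0,0,0],0.2],[[0,0,0],[0,0,0],0.2]]' 25;python3 -c "
from h import *
settle(5)
go(590,-75,54.6,-4.7)"
```

```text
clock: 27.0
tcp_pos: [592.1, -75.1, 59.0]
eef_rot: [0.521, 0.478, -0.518, 0.481]
contact_force: [-0.7, 0.3, -1.5]
grip_width: 46.6
t 27.25 tcp [592.1 -75.   59.1] F [-0.1  0.2 -1.2] grip 46.4 q6 -0.25
tool mm [ 4.5 -2.2  0.1] shift units total [ 0.18 -0.09  0.01] turn units [ 0.03  0.01 -0.07]
toolY world [ 0.997 -0.08   0.006] toolX [ 0.006 -0.001 -1.   ]
```

```bash
python3 -m pendant '[[[0.18,-0.08,0],[0,0,-0.07],0.2],[[0,0,0],[0,0,0],0.2],[[0.04,0,0],[0,0,0],0.2],[[0,0,0],[0,0,0],0.2]]' 25;python3 -c "
from h import *
settle(5)
go(590,-75,54.6,-4.7)"
```

```text
clock: 27.58
tcp_pos: [591.3, -75.3, 54.8]
eef_rot: [0.52, 0.479, -0.519, 0.481]
contact_force: [0.2, -1.4, -1.7]
grip_width: 46.7
t 27.83 tcp [591.3 -75.3  54.7] F [ 0.1 -1.  -0.2] grip 47.0 q6 -0.25
tool mm [ 0.1 -1.3 -0.2] shift units total [ 0.   -0.05 -0.01] turn units [ 0.03  0.02 -0.03]
toolY world [ 0.997 -0.08   0.003] toolX [ 0.002 -0.002 -1.   ]
```

Release, lift, head for the rack.

```bash
python3 -m pendant '[[[0.03,0,0],[0,0,0],0.2],[[0,0,0],[0,0,0],0.5],[[0,0,0],[0,0,0],0.7],[[0,0,0],[0,0,0],0.9],[[0,0,0],[0,0,0],0.9],[[0,0,0],[0,0,0],0.9],[[0,0,0],[0,0,0],0.9],[[0,0,0],[0,0,0],0.9]]' | head -2
python3 -m pendant '[[[-0.3,0,0],[0,0,0],0.9],[[-0.8,0,0],[0,0,0],1],[[-1,0,0],[0,0,0],1],[[-1,0,0],[0,0,0],1],[[-0.7,0,0.2],[0,0,0],1],[[-0.1,-0.2,0.6],[0,0,0],1],[[0,-0.5,0.9],[0,0,0],1],[[0,-0.5,0.9],[0,0,0],1],[[0,-0.5,0.9],[0,0,0],1],[[0,-0.5,0.9],[0,0,0],1]]';python3 -c "
from h import *
go(479,-293.5,120,-4.7)"
```

```text
clock: 28.5
tcp_pos: [591.3, -75.3, 54.1]
clock: 29.33
tcp_pos: [528.3, -180.4, 162.3]
eef_rot: [0.518, 0.479, -0.516, 0.485]
contact_force: [0.2, 0.4, -0.8]
grip_width: 92.0
t 29.33 tcp [ 528.3 -180.4  162.3] F [ 0.2  0.4 -0.8] grip 92.0 q6 -0.47
tool mm [ 42.4 -41.4 116.2] shift units total [ 1.69 -1.66  4.65] turn units [ 0.13  0.04 -0.09]
toolY world [ 0.997 -0.071  0.007] toolX [ 0.007 -0.004 -1.   ]
```

```bash
python3 -m pendant '[[[0.1,-0.4,0.9],[0.1,0,0],1],[[0.2,-0.4,0.9],[0,0,-0.1],1],[[0.2,-0.4,0.9],[0,0,0],1],[[0.2,-0.3,0.8],[0,0,0],1],[[0.2,-0.2,0.5],[0,0,0],1],[[0.1,0,0.2],[0,0,0],1],[[0,0,0],[0,0,0],1]]';python3 -c "
from h import *
settle(5)
go(479,-293.5,80,-4.7)
f=__import__('plant').bot.grab_frame('side'); np.savez('side3.npz',**f); cv2.imwrite('pics/side3.png',f['frame'][:,:,::-1])"
```

```text
clock: 29.92
tcp_pos: [473.9, -291.5, 142.9]
eef_rot: [-0.52, -0.475, 0.522, -0.482]
contact_force: [0.6, -0.3, -0.2]
grip_width: 91.9
t 30.17 tcp [ 474.8 -289.8  143.1] F [-0.3  0.8 -0.2] grip 91.7 q6 -0.68
tool mm [63.2  4.2  2.8] shift units total [2.53 0.17 0.11] turn units [ 0.    0.11 -0.07]
toolY world [ 0.997 -0.082  0.006] toolX [ 0.005 -0.009 -1.   ]
```

View pics/side3.png

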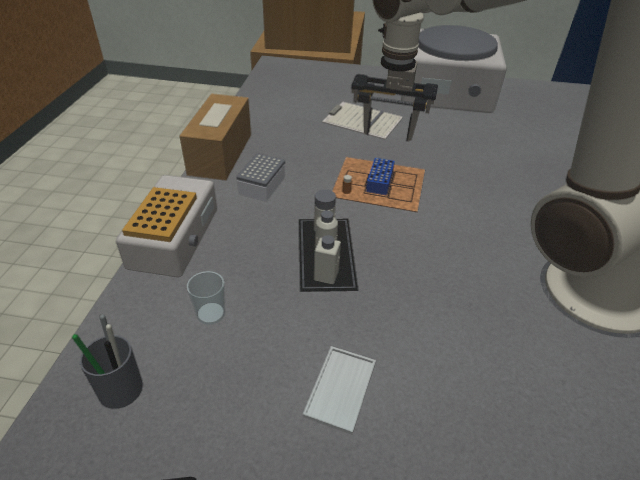

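```bash
python3 -m pendant '[[[0.4,0.1,0],[0,0.11,-0.07],1],[[0.6,0,0],[0,0,0],1],[[0.6,0,0],[0,0,0],1],[[0.6,0,0],[0,0,0],1],[[0.6,0,0],[0,0,0],1],[[0.5,0,0],[0,0,0],1],[[0.3,0,0],[0,0,0],1],[[0.1,0,0],[0,0,0],1],[[0,0,0],[0,0,0],1]]';python3 -c "
from h import *
settle(5)
go(479,-293.5,18,-4.7)"
```

```text
clock: 30.97
tcp_pos: [481.0, -286.2, 43.7]
eef_rot: [0.519, 0.482, -0.518, 0.48]
contact_force: [-1.1, 0.4, 0.1]
grip_width: 92.1
t 31.22 tcp [ 481.9 -287.5   45.7] F [ 0.4 -0.7  0.8] grip 91.5 q6 -0.68
tool mm [27.7 -2.5  6.3] shift units total [ 1.11 -0.1   0.25] turn units [ 0.08 -0.01 -0.03]
toolY world [ 0.997 -0.076  0.003] toolX [ 0.003  0.001 -1.   ]
```

```bash
python3 -m pendant '[[[0.3,-0.1,0.2],[0.08,0,0],1],[[0.35,0,0],[0,0,0],1],[[0.2,0,0],[0,0,0],1],[[0.1,0,0],[0,0,0],1],[[0,0,0],[0,0,0],1]]';python3 -c "
from h import *
settle(5)
go(479,-293.5,18,-4.7)"
```

```text
clock: 31.63
tcp_pos: [479.7, -294.1, 21.3]
eef_rot: [0.521, 0.477, -0.52, 0.481]
contact_force: [-0.4, 0.1, -0.8]
grip_width: 92.0
t 31.88 tcp [ 480.5 -294.6   22.6] F [ 0.3  1.1 -0.4] grip 91.7 q6 -0.68
tool mm [ 4.6 -1.6 -1. ] shift units total [ 0.18 -0.06 -0.04] turn units [-0.01  0.04 -0.09]
toolY world [ 0.997 -0.083  0.007] toolX [ 0.007 -0.004 -1.   ]
```

```bash
python3 -m pendant '[[[0.15,-0.07,-0.04],[0,0.04,-0.09],1],[[0,0,0],[0,0,0],0.9],[[0,0,0],[0,0,0],0.8],[[0,0,0],[0,0,0],0.6],[[0,0,0],[0,0,0],0.5],[[0,0,0],[0,0,0],0.4],[[0,0,0],[0,0,0],0.4],[[0,0,0],[0,0,0],0.4],[[0,0,0],[0,0,0],0.4]]' 25;python3 -c "
from h import *
settle(3)
go(479,-294,18,-4.7)"
```

```text
clock: 32.63
tcp_pos: [479.3, -293.7, 19.4]
eef_rot: [-0.52, -0.479, 0.52, -0.479]
contact_force: [1.1, -0.5, -0.2]
grip_width: 53.9
t 32.78 tcp [ 479.3 -293.7   19.4] F [0.2 0.8 0.1] grip 53.4 q6 -0.68
tool mm [ 1.4 -0.3  0.3] shift units total [ 0.06 -0.01  0.01] turn units [-0.01  0.01 -0.01]
toolY world [ 0.997 -0.083  0.001] toolX [ 0.001 -0.001 -1.   ]
```

```bash
python3 -m pendant '[[[-0.2,0,0],[0,0,0],0.3],[[-0.4,0,0],[0,0,0],0.3],[[-0.7,0,0],[0,0,0],0.3],[[-0.9,0,0],[0,0,0],0.3],[[-0.9,0,0],[0,0,0],0.3],[[-0.9,0,0],[0,0,0],0.3],[[-0.8,0,0],[0,0,0],0.3],[[-0.5,0,-0.2],[0,0,0],0.3],[[-0.2,0,-0.5],[0,0,0],0.3],[[0,0,-0.8],[0,0,0],0.3]]' 25;python3 -c "
from h import *
go(494,328,165,-9.9)"
```

```text
clock: 33.62
tcp_pos: [481.1, -256.6, 168.4]
eef_rot: [-0.521, -0.478, 0.521, -0.478]
contact_force: [-0.4, 0.2, -0.8]
grip_width: 53.5
t 33.62 tcp [ 481.1 -256.6  168.4] F [-0.4  0.2 -0.8] grip 53.5 q6 -0.62
tool mm [   2.8  -37.7 -583.5] shift units total [  0.11  -1.51 -23.34] turn units [ 1.08  0.01 -0.  ]
toolY world [ 0.996 -0.087  0.   ] toolX [ 0.    -0.001 -1.   ]
```

```bash
python3 -m pendant '[[[0,0,-0.9],[0.1,0,0],0.3],[[0,-0.1,-0.9],[0.1,0,0],0.3],[[0,-0.1,-0.9],[0.1,0,0],0.3],[[0,-0.1,-0.9],[0.1,0,0],0.3],[[0,-0.1,-0.9],[0.1,0,0],0.3],[[0,-0.1,-0.9],[0.1,0,0],0.3],[[0,-0.1,-0.9],[0.1,0,0],0.3],[[0,-0.1,-0.9],[0.1,0,0],0.3],[[0,-0.1,-0.9],[0,0,0],0.3],[[0,-0.1,-0.9],[0,0,0],0.3]]' 25;python3 -c "
from h import *
go(494,328,165,-9.9)"
```

```text
clock: 34.45
tcp_pos: [482.0, -13.1, 169.1]
eef_rot: [-0.537, -0.46, 0.537, -0.459]
contact_force: [-0.5, -0.3, -0.7]
grip_width: 54.1
t 34.45 tcp [482.  -13.1 169.1] F [-0.5 -0.3 -0.7] grip 54.1 q6 -0.12
tool mm [   4.5  -40.8 -338.8] shift units total [  0.18  -1.63 -13.55] turn units [ 0.22 -0.01  0.02]
toolY world [ 0.988 -0.155 -0.001] toolX [-0.001  0.001 -1.   ]
```

```bash
python3 -m pendant '[[[0,-0.1,-0.9],[0,0,0],0.3],[[0,-0.1,-0.9],[0.1,0,0],0.3],[[0,-0.1,-0.9],[0,0,0],0.3],[[0,-0.1,-0.9],[0.1,0,0],0.3],[[0,-0.1,-0.9],[0,0,0],0.3],[[0,-0.1,-0.9],[0,0,0],0.3],[[0,-0.1,-0.9],[0,0,0],0.3],[[0,-0.1,-0.9],[0,0,0],0.3],[[0,-0.1,-0.9],[0,0,0],0.3],[[0,-0.1,-0.9],[0,0,0],0.3]]' 25;python3 -c "
from h import *
go(494,328,165,-9.9)"
```

```text
clock: 35.28
tcp_pos: [484.1, 231.2, 168.1]
eef_rot: [-0.539, -0.459, 0.542, -0.453]
contact_force: [0.6, -0.4, -0.4]
grip_width: 53.8
t 35.28 tcp [484.1 231.2 168.1] F [ 0.6 -0.4 -0.4] grip 53.8 q6 0.38
tool mm [  3.3  -6.4 -97.1] shift units total [ 0.13 -0.26 -3.88] turn units [ 0.06 -0.02  0.11]
toolY world [ 0.986 -0.167 -0.009] toolX [-0.009  0.003 -1.   ]
```

```bash
python3 -m pendant '[[[0,-0.1,-0.9],[0,0,0],0.3],[[0,-0.1,-0.9],[0,0,0.1],0.3],[[0,0,-0.7],[0,0,0],0.3],[[0,0,-0.4],[0,0,0],0.3],[[0,0,-0.2],[0,0,0],0.3],[[0,0,0],[0,0,0],0.3]]' 25;python3 -c "
from h import *
settle(5)
go(494.3,328.3,50,-9.9)"
```

```text
clock: 35.78
tcp_pos: [485.6, 318.2, 167.0]
eef_rot: [-0.537, -0.46, 0.54, -0.456]
contact_force: [-0.6, -0.0, -1.2]
grip_width: 53.7
t 36.03 tcp [486.3 316.5 167.2] F [ 0.5 -0.3 -1.1] grip 54.0 q6 0.53
tool mm [117.2   6.6 -12.9] shift units total [ 4.69  0.26 -0.51] turn units [ 0.12 -0.01  0.07]
toolY world [ 0.987 -0.163 -0.005] toolX [-0.005  0.002 -1.   ]
```

```bash
python3 -m pendant '[[[0.3,0.26,-0.5],[0.1,0,0.07],0.3],[[0.6,0,-0.1],[0,0,0],0.3],[[0.7,0,-0.1],[0,0,0],0.3],[[0.7,0,0],[0,0,0],0.3],[[0.7,0,0],[0,0,0],0.3],[[0.6,0,0],[0,0,0],0.3],[[0.4,0,0],[0,0,0],0.3],[[0.2,0,0],[0,0,0],0.3],[[0,0,0],[0,0,0],0.3]]' 25;python3 -c "
from h import *
settle(5)
go(494.3,328.3,20,-9.9)"
```

```text
clock: 36.78
tcp_pos: [500.3, 327.5, 61.0]
eef_rot: [0.545, 0.452, -0.541, 0.453]
contact_force: [0.5, 0.5, -1.9]
grip_width: 54.0
t 37.03 tcp [501.8 328.6  63.4] F [-0.2  0.3 -0.6] grip 54.0 q6 0.56
tool mm [43.4 -7.8  1.9] shift units total [ 1.73 -0.31  0.08] turn units [-0.1  -0.06 -0.12]
toolY world [ 0.984 -0.18   0.009] toolX [ 0.01   0.003 -1.   ]
```

```bash
python3 -m pendant '[[[0.2,-0.3,0],[-0.1,-0.06,-0.12],0.3],[[0.4,0,0],[0,0,0],0.3],[[0.3,0,0],[0,0,0],0.3],[[0.2,0,0],[0,0,0],0.3],[[0,0,0],[0,0,0],0.3],[[0,0,0],[0,0,0],0.3]]' 25;python3 -c "
from h import *
settle(5)
go(494.3,328.3,20,-9.9)
f=__import__('plant').bot.grab_frame('side'); cv2.imwrite('pics/side4.png',cv2.resize(f['frame'][250:450,220:440,::-1],None,fx=3,fy=3))"
```

```text
clock: 37.53
tcp_pos: [494.5, 331.1, 34.7]
eef_rot: [0.542, 0.455, -0.54, 0.455]
contact_force: [1.3, -0.6, -0.9]
grip_width: 54.1
t 37.78 tcp [495.3 331.3  35.7] F [0.1 0.7 0. ] grip 54.1 q6 0.56
tool mm [15.7 -0.5  3.1] shift units total [ 0.63 -0.02  0.12] turn units [ 0.02 -0.03 -0.04]
toolY world [ 0.985 -0.171  0.003] toolX [ 0.003  0.002 -1.   ]
```

View pics/side4.png

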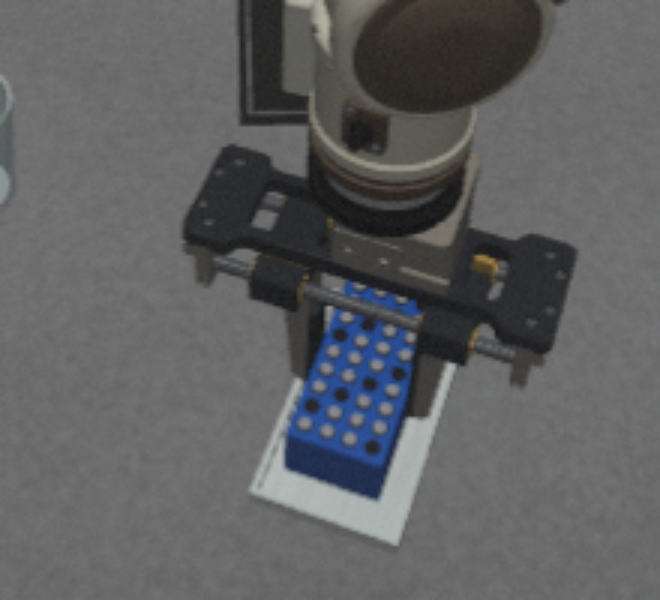

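```bash
python3 -m pendant '[[[0.2,0,0.12],[0,0,0],0.3],[[0.2,0,0],[0,0,0],0.3],[[0.1,0,0],[0,0,0],0.3],[[0,0,0],[0,0,0],0.3],[[0,0,0],[0,0,0],0.3]]' 25;python3 -c "
from h import *
settle(5)
go(494.3,328.3,20,-9.9)"
```

```text
clock: 38.25
tcp_pos: [495.2, 327.9, 22.4]
eef_rot: [0.543, 0.455, -0.539, 0.456]
contact_force: [-0.1, -0.9, -0.6]
grip_width: 53.9
t 38.50 tcp [495.5 328.2  23. ] F [-0.4 -0.5 -1. ] grip 54.3 q6 0.55
tool mm [ 3.  -1.3  0.1] shift units total [ 0.12 -0.05  0.01] turn units [ 0.01 -0.04 -0.06]
toolY world [ 0.985 -0.171  0.005] toolX [ 0.005  0.002 -1.   ]
```

```bash
python3 -m pendant '[[[0.1,-0.03,0],[0,-0.04,-0.06],0.3],[[0,0,0],[0,0,0],0.3],[[0.03,0,0],[0,0,0],0.3],[[0,0,0],[0,0,0],0.3]]' 25;python3 -c "
from h import *
settle(5)
go(494.3,328.3,20,-9.9)"
```

```text
clock: 38.83
tcp_pos: [495.1, 328.6, 19.8]
eef_rot: [0.541, 0.455, -0.541, 0.455]
contact_force: [0.6, -0.1, -0.8]
grip_width: 53.8
t 39.08 tcp [495.3 328.6  20.1] F [-0.4 -0.6 -1.7] grip 53.7 q6 0.55
tool mm [ 0.1 -0.9  0.5] shift units total [ 0.   -0.04  0.02] turn units [ 0.01 -0.01 -0.01]
toolY world [ 0.985 -0.171  0.   ] toolX [ 0.  0. -1.]
```

```bash
python3 -m pendant '[[[0.03,0,0],[0,0,0],0.3],[[0,0,0],[0,0,0],0.3]]' 25;python3 -c "
from h import *
settle(4)
go(494.3,328.3,20,-9.9)"
```

```text
clock: 39.25
tcp_pos: [495.4, 328.7, 19.5]
eef_rot: [0.541, 0.455, -0.541, 0.455]
contact_force: [0.1, 0.3, -1.2]
grip_width: 53.8
t 39.45 tcp [495.3 328.6  19.5] F [-0.3  0.3 -0.8] grip 54.0 q6 0.55
tool mm [-0.5 -1.   0.5] shift units total [-0.02 -0.04  0.02] turn units [ 0.01 -0.01 -0.01]
toolY world [ 0.985 -0.171  0.001] toolX [ 0.001  0.    -1.   ]
```

```bash
python3 -m pendant '[[[0.02,0,0],[0,0,0],0.3],[[0,0,0],[0,0,0],0.6],[[0,0,0],[0,0,0],0.7],[[0,0,0],[0,0,0],0.8],[[0,0,0],[0,0,0],0.85],[[0,0,0],[0,0,0],0.85],[[0,0,0],[0,0,0],0.85]]' 25;python3 -m pendant '[[[-0.3,0,0],[0,0,0],0.85],[[-0.7,0,0],[0,0,0],0.85],[[-0.9,0,0],[0,0,0],1],[[-1,0,0],[0,0,0],1],[[-1,0,0],[0,0,0],1],[[-1,0,0],[0,0,0],1],[[-0.7,0,0.2],[0,0,0],1],[[-0.3,0,0.6],[0,0,0],1],[[0,0,0.9],[0,0,0],1],[[0,0,0.9],[0,0,0],1]]' 25;python3 -c "
from h import *
settle(1)
go(591.3,-75.3,165,-4.7)
f=__import__('plant').bot.grab_frame('side'); cv2.imwrite('pics/side5.png',f['frame'][:,:,::-1])"
```

```text
clock: 40.03
tcp_pos: [496.3, 329.0, 20.0]
eef_rot: [0.542, 0.455, -0.54, 0.456]
contact_force: [-0.0, -0.9, 1.2]
grip_width: 78.0
clock: 40.87
tcp_pos: [484.4, 265.9, 179.4]
eef_rot: [0.542, 0.456, -0.538, 0.457]
contact_force: [-0.1, 0.6, -0.1]
grip_width: 92.0
t 40.92 tcp [484.2 262.7 179.5] F [ 2.6 -1.4 -0.2] grip 91.8 q6 0.45
tool mm [ 14.9 162.2 315.3] shift units total [ 0.6   6.49 12.61] turn units [-1.08 -0.01 -0.06]
toolY world [ 0.986 -0.168  0.005] toolX [ 0.005  0.    -1.   ]
```

View pics/side5.png

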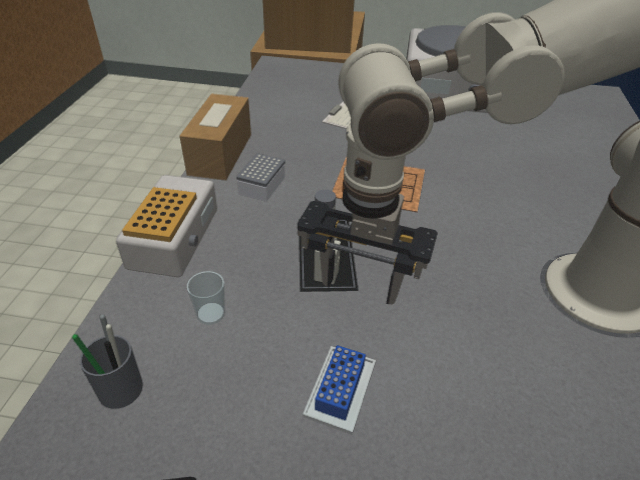

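```bash
python3 -m pendant '[[[0,0.4,0.9],[-0.2,0,0],1],[[0,0.4,0.9],[-0.2,0,0],1],[[0,0.5,0.9],[-0.2,0,0],1],[[0,0.5,0.9],[-0.2,0,0],1],[[0,0.5,0.9],[-0.2,0,0],1],[[0,0.5,0.9],[0,0,0],1],[[0,0.5,0.9],[0,0,0],1],[[0,0.5,0.9],[0,0,0],1],[[0,0.5,0.9],[0,0,0],1],[[0,0.5,0.9],[0,0,0],1]]' 25;python3 -c "
from h import *
go(591.3,-75.3,165,-4.7)"
```

```text
clock: 41.8
tcp_pos: [582.1, 28.1, 180.9]
eef_rot: [0.523, 0.481, -0.515, 0.479]
contact_force: [1.0, 0.3, 0.8]
grip_width: 92.2
t 41.80 tcp [582.1  28.1 180.9] F [1.  0.3 0.8] grip 92.2 q6 -0.09
tool mm [ 15.1  17.1 102.5] shift units total [0.6  0.69 4.1 ] turn units [ 0.05 -0.11 -0.07]
toolY world [ 0.997 -0.078  0.006] toolX [ 0.006  0.009 -1.   ]
```

```bash
python3 -m pendant '[[[0,0.2,0.9],[0,-0.1,-0.07],1],[[0,0.2,0.9],[0,0,0],1],[[0,0.1,0.8],[0,0,0],1],[[0,0,0.6],[0,0,0],1],[[0,0,0.3],[0,0,0],1],[[0,0,0],[0,0,0],1]]' 25;python3 -c "
from h import *
settle(5)
go(591.3,-75.3,120,-4.7)"
```

```text
clock: 42.3
tcp_pos: [591.7, -65.7, 180.7]
eef_rot: [0.521, 0.479, -0.519, 0.479]
contact_force: [-1.4, 0.1, 0.7]
grip_width: 92.0
t 42.55 tcp [591.5 -63.6 180.8] F [0.2 0.7 1. ] grip 91.4 q6 -0.23
tool mm [60.7  0.6 11.8] shift units total [2.43 0.03 0.47] turn units [ 0.03 -0.03 -0.01]
toolY world [ 0.997 -0.079  0.001] toolX [ 0.001  0.002 -1.   ]
```

```bash
python3 -m pendant '[[[0.3,0,0.4],[0,0,0],1],[[0.6,0,0],[0,0,0],1],[[0.7,0,0],[0,0,0],1],[[0.7,0,0],[0,0,0],1],[[0.7,0,0],[0,0,0],1],[[0.6,0,0],[0,0,0],1],[[0.4,0,0],[0,0,0],1],[[0.2,0,0],[0,0,0],1],[[0,0,0],[0,0,0],1]]' 25;python3 -c "
from h import *
settle(5)
go(591.3,-75.3,54.6,-4.7)"
```

```text
clock: 43.3
tcp_pos: [591.0, -72.7, 69.4]
eef_rot: [0.519, 0.481, -0.517, 0.482]
contact_force: [0.1, 0.3, 0.4]
grip_width: 92.3
t 43.55 tcp [592.9 -73.3  72.2] F [-0.3 -1.1  0.6] grip 92.3 q6 -0.25
tool mm [17.6 -1.6  2.1] shift units total [ 0.71 -0.06  0.08] turn units [ 0.11  0.   -0.1 ]
toolY world [ 0.997 -0.073  0.008] toolX [ 0.008 -0.001 -1.   ]
```

```bash
python3 -m pendant '[[[0.25,-0.1,0],[0.1,0,-0.1],1],[[0.3,0,0],[0,0,0],1],[[0.2,0,0],[0,0,0],1],[[0,0,0],[0,0,0],1],[[0,0,0],[0,0,0],1]]' 25;python3 -c "
from h import *
settle(5)
go(591.3,-75.3,54.6,-4.7)"
```

```text
clock: 43.97
tcp_pos: [592.0, -73.7, 53.9]
eef_rot: [0.52, 0.478, -0.519, 0.48]
contact_force: [0.5, 1.3, 0.1]
grip_width: 91.6
t 44.22 tcp [592.3 -73.8  54.6] F [-0.3 -0.5  0.4] grip 92.2 q6 -0.24
tool mm [-0.  -0.9  1.6] shift units total [-0.   -0.04  0.06] turn units [ 0.01  0.02 -0.06]
toolY world [ 0.997 -0.081  0.004] toolX [ 0.004 -0.002 -1.   ]
```

```bash
python3 -m pendant '[[[0,-0.04,0.05],[0,0,-0.05],1],[[0,0,0],[0,0,0],0.8],[[0,0,0],[0,0,0],0.5],[[0,0,0],[0,0,0],0.4],[[0,0,0],[0,0,0],0.4],[[0,0,0],[0,0,0],0.3],[[0,0,0],[0,0,0],0.3],[[0,0,0],[0,0,0],0.2],[[0,0,0],[0,0,0],0.2]]' 25;python3 -c "
from h import *
from plant import bot
f=bot.grab_frame('top'); np.savez('top6.npz',**f); g=bot.grab_frame('side'); np.savez('side6.npz',**g)
go(591.3,-75.3,54.6,-4.7)
a=ortho(f,370,600,-400,-180,4,0.6); b=ortho(g,370,600,-400,-180,4,0.6)
for o in (a,b):
  for c in ((542.2,-296.3),(421.2,-253.6),(416.,-319.4)): cv2.circle(o,(int((-180-c[1])/.6),int((600-c[0])/.6)),2,(255,0,0),-1)
cv2.imwrite('pics/boards.png',np.hstack([a,b])[:,:,::-1])"
```

```text
clock: 44.97
tcp_pos: [591.7, -75.3, 55.4]
eef_rot: [-0.52, -0.478, 0.52, -0.48]
contact_force: [-0.7, -0.3, 0.0]
grip_width: 46.5
t 45.07 tcp [591.7 -75.3  55.4] F [ 0.3 -0.7  0.6] grip 46.2 q6 -0.25
tool mm [ 0.8 -0.4  0. ] shift units total [ 0.03 -0.02  0.  ] turn units [ 0.01  0.02 -0.02]
toolY world [ 0.997 -0.081  0.001] toolX [ 0.001 -0.002 -1.   ]
```

View pics/boards.png

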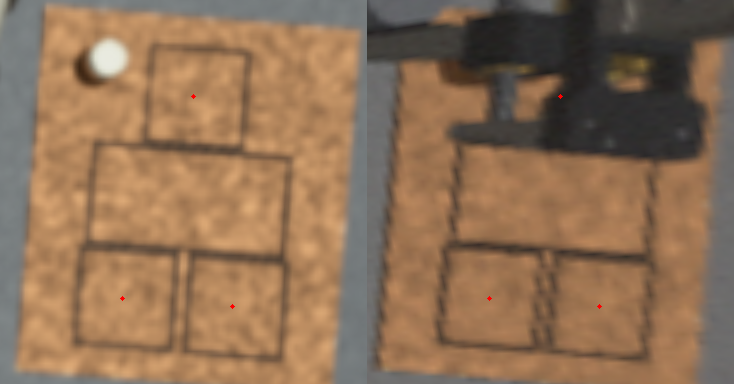

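```bash
python3 - <<'E'
from h import *
from scipy.optimize import minimize
for n in ("top6","side3"):
    f=load(n); res=0.5
    o=cv2.cvtColor(ortho(f,370,600,-400,-180,4,res),cv2.COLOR_RGB2GRAY).astype(np.float32)
    o=cv2.GaussianBlur(o,(0,0),1.5)
    d=o-cv2.GaussianBlur(o,(0,0),12)
    t=np.linspace(-1,1,60)
    sq=[np.stack(a,-1) for s in (29.3,) for a in ((t*s,0*t+s),(t*s,0*t-s),(0*t+s,t*s),(0*t-s,t*s))]
    sq=np.concatenate(sq)
    C={"sq":(62,0),"rb":(-62,33),"jar":(-62,-33)}
    def cost(p,which):
        th=p[2]; c,s=np.cos(th),np.sin(th); v=[]
        for k in which:
            q=sq+np.array(C[k]); w=q@np.array([[c,s],[-s,c]])+p[:2]
            v.append(cv2.remap(d,((-180-w[:,1])/res).astype(np.float32),((600-w[:,0])/res).astype(np.float32),cv2.INTER_LINEAR))
        return float(np.mean(v))
    for which in (["sq","rb","jar"],["rb","jar"],["sq"]):
        best=None
        for x0 in np.arange(474,488,2):
            for y0 in np.arange(-300,-284,2):
                v=cost((x0,y0,-.08),which)
                if best is None or v<best[0]: best=(v,x0,y0)
        r=minimize(cost,(best[1],best[2],-.08),args=(which,),method="Nelder-Mead",options=dict(initial_simplex=[(best[1],best[2],-.08),(best[1]+1.5,best[2],-.08),(best[1],best[2]+1.5,-.08),(best[1],best[2],-.06)]))
        th=r.x[2]; c,s=np.cos(th),np.sin(th)
        print(n,which,r.x.round(2),np.degrees(th).round(2),round(r.fun,1),{k:(np.array(C[k])@np.array([[c,s],[-s,c]])+r.x[:2]).round(1) for k in C})
E
```

```text
top6 ['sq', 'rb', 'jar'] [ 4.8051e+02 -2.9305e+02 -8.0000e-02] -4.51 -24.2 {'sq': array([ 542.3, -297.9]), 'rb': array([ 421.3, -255.3]), 'jar': array([ 416.1, -321.1])}
top6 ['rb', 'jar'] [ 4.8109e+02 -2.9325e+02 -8.0000e-02] -4.65 -24.6 {'sq': array([ 542.9, -298.3]), 'rb': array([ 422. , -255.3]), 'jar': array([ 416.6, -321.1])}
top6 ['sq'] [ 4.7923e+02 -2.9313e+02 -8.0000e-02] -4.31 -26.2 {'sq': array([ 541.1, -297.8]), 'rb': array([ 419.9, -255.6]), 'jar': array([ 414.9, -321.4])}
side3 ['sq', 'rb', 'jar'] [ 4.8087e+02 -2.9157e+02 -8.0000e-02] -4.51 -16.0 {'sq': array([ 542.7, -296.4]), 'rb': array([ 421.7, -253.8]), 'jar': array([ 416.5, -319.6])}
side3 ['rb', 'jar'] [ 4.8117e+02 -2.9175e+02 -8.0000e-02] -4.59 -17.1 {'sq': array([ 543. , -296.7]), 'rb': array([ 422. , -253.9]), 'jar': array([ 416.7, -319.7])}
side3 ['sq'] [ 4.7999e+02 -2.9197e+02 -7.0000e-02] -3.96 -14.8 {'sq': array([ 541.8, -296.3]), 'rb': array([ 420.4, -254.8]), 'jar': array([ 415.9, -320.6])}
```

```bash
python3 -m pendant '[[[-0.3,0,0],[0,0,0],0.2],[[-0.6,0,0],[0,0,0],0.2],[[-0.8,0,0],[0,0,0],0.2],[[-0.8,0,0],[0,0,0],0.2],[[-0.6,0,0],[0,0,0],0.2],[[-0.3,-0.1,0.3],[0,0,0],0.2],[[0,-0.3,0.6],[0,0,0],0.2],[[0,-0.6,0.9],[0,0,0],0.2],[[0,-0.6,0.9],[0,0,0],0.2],[[0,-0.6,0.9],[0,0,0],0.2]]' 25;python3 -c "
from h import *
go(416.5,-321.3,140,-4.7)"
```

```text
clock: 45.9
tcp_pos: [526.6, -160.0, 144.4]
eef_rot: [-0.517, -0.482, 0.519, -0.481]
contact_force: [-0.3, -0.1, -1.3]
grip_width: 47.1
t 45.90 tcp [ 526.6 -160.   144.4] F [-0.3 -0.1 -1.3] grip 47.1 q6 -0.44
tool mm [  4.7 -97.9 168.9] shift units total [ 0.19 -3.92  6.76] turn units [0.11 0.   0.04]
toolY world [ 0.997 -0.073 -0.003] toolX [-0.003  0.    -1.   ]
```

```bash
python3 -m pendant '[[[0,-0.6,0.9],[0.1,0,0],0.2],[[0,-0.6,0.9],[0,0,0],0.2],[[0,-0.6,0.9],[0,0,0],0.2],[[0,-0.6,0.9],[0,0,0],0.2],[[0,-0.5,0.9],[0,0,0],0.2],[[0,-0.4,0.8],[0,0,0],0.2],[[0,-0.3,0.6],[0,0,0],0.2],[[0,-0.2,0.3],[0,0,0],0.2],[[0,0,0],[0,0,0],0.2]]' 25;python3 -c "
from h import *
settle(5)
go(416.5,-321.3,100,-4.7)"
```

```text
clock: 46.65
tcp_pos: [405.0, -318.1, 143.2]
eef_rot: [-0.519, -0.48, 0.524, -0.475]
contact_force: [0.1, 0.0, -1.1]
grip_width: 46.8
t 46.90 tcp [ 406.8 -315.9  143.3] F [ 0.5 -0.2 -2.7] grip 47.0 q6 -0.81
tool mm [43.2 10.4  4.5] shift units total [1.73 0.42 0.18] turn units [-0.03 -0.    0.1 ]
toolY world [ 0.996 -0.084 -0.008] toolX [-0.008  0.001 -1.   ]
```

```bash
python3 -m pendant '[[[0.3,0.4,0.2],[0,0,0.1],0.2],[[0.6,0,0],[0,0,0],0.2],[[0.6,0,0],[0,0,0],0.2],[[0.6,0,0],[0,0,0],0.2],[[0.4,0,0],[0,0,0],0.2],[[0.2,0,0],[0,0,0],0.2],[[0.1,0,0],[0,0,0],0.2]]' 25;python3 -c "
from h import *
settle(5)
go(416.5,-321.3,56,-4.7)"
```

```text
clock: 47.48
tcp_pos: [422.1, -317.8, 72.3]
eef_rot: [0.519, 0.48, -0.518, 0.483]
contact_force: [-0.3, 0.3, -1.8]
grip_width: 46.6
t 47.73 tcp [ 422.6 -319.2   74. ] F [-0.5  0.2 -0.8] grip 46.5 q6 -0.80
tool mm [18.  -6.   2.5] shift units total [ 0.72 -0.24  0.1 ] turn units [ 0.09  0.05 -0.08]
toolY world [ 0.997 -0.075  0.006] toolX [ 0.006 -0.005 -1.   ]
```

```bash
python3 -m pendant '[[[0.3,-0.2,0.05],[0.09,0.05,-0.08],0.2],[[0.2,0,0],[0,0,0],0.2],[[0.1,0,0],[0,0,0],0.2],[[0,0,0],[0,0,0],0.2],[[0,0,0],[0,0,0],0.2]]' 25;python3 -c "
from h import *
settle(5)
go(416.5,-321.3,55.4,-4.7)"
```

```text
clock: 48.15
tcp_pos: [417.7, -321.7, 59.4]
eef_rot: [-0.52, -0.478, 0.521, -0.48]
contact_force: [0.2, -0.1, -1.0]
grip_width: 46.9
t 48.40 tcp [ 417.9 -321.9   59.8] F [ 0.4 -0.1 -1.2] grip 46.6 q6 -0.80
tool mm [ 4.4 -1.5 -0.5] shift units total [ 0.17 -0.06 -0.02] turn units [-0.02  0.04 -0.03]
toolY world [ 0.997 -0.083  0.002] toolX [ 0.002 -0.003 -1.   ]
```

```bash
python3 -m pendant '[[[0.17,-0.06,0],[0,0.04,-0.03],0.2],[[0,0,0],[0,0,0],0.2],[[0.02,0,0],[0,0,0],0.2],[[0,0,0],[0,0,0],0.2]]' 25;python3 -c "
from h import *
settle(5)
go(416.5,-321.3,55.4,-4.7)"
```

```text
clock: 48.73
tcp_pos: [417.0, -322.3, 55.4]
eef_rot: [0.52, 0.478, -0.52, 0.479]
contact_force: [0.0, 0.9, -1.3]
grip_width: 46.8
t 48.98 tcp [ 417.  -322.3   55.4] F [ 0.2  0.1 -1.4] grip 46.3 q6 -0.80
tool mm [ 0.  -0.6 -1. ] shift units total [ 0.   -0.02 -0.04] turn units [-0.01  0.01 -0.01]
toolY world [ 0.997 -0.083  0.001] toolX [ 0.001 -0.001 -1.   ]
```

```bash
python3 -m pendant '[[[0.03,0,0],[0,0,0],0.2],[[0.02,0,0],[0,0,0],0.2],[[0,0,0],[0,0,0],0.5],[[0,0,0],[0,0,0],0.7],[[0,0,0],[0,0,0],0.9],[[0,0,0],[0,0,0],0.9],[[0,0,0],[0,0,0],0.9],[[0,0,0],[0,0,0],0.9],[[0,0,0],[0,0,0],0.9]]';
python3 -m pendant '[[[-0.3,0,0],[0,0,0],0.9],[[-0.8,0,0],[0,0,0],1],[[-1,0,0],[0,0,0],1],[[-1,0,0],[0,0,0],1],[[-0.9,0,0],[0,0,0],1],[[-0.4,0.2,-0.3],[0,0,0],1],[[-0.1,0.4,-0.9],[0,0,0],1],[[0,0.4,-0.9],[0,0,0],1],[[0,0.4,-0.9],[0,0,0],1],[[0,0.4,-0.9],[0,0,0],1]]';python3 -c "
from h import *
go(575.8,-1.9,165,-4.7)"
```

```text
clock: 49.73
tcp_pos: [417.4, -322.9, 55.3]
eef_rot: [-0.52, -0.478, 0.52, -0.48]
contact_force: [-0.1, -0.5, -0.3]
grip_width: 82.7
clock: 50.57
tcp_pos: [471.6, -227.9, 176.5]
eef_rot: [0.523, 0.475, -0.522, 0.478]
contact_force: [-0.2, 0.4, 1.3]
grip_width: 92.2
t 50.57 tcp [ 471.6 -227.9  176.5] F [-0.2  0.4  1.3] grip 92.2 q6 -0.59
tool mm [  11.1   83.1 -234.6] shift units total [ 0.44  3.32 -9.39] turn units [-0.12  0.04 -0.05]
toolY world [ 0.996 -0.091  0.004] toolX [ 0.004 -0.003 -1.   ]
```

```bash
python3 -m pendant '[[[0,0.3,-0.9],[0,0,0],1],[[0,0.35,-0.9],[0,0,0],1],[[0,0.35,-0.9],[0,0,0],1],[[0,0.35,-0.9],[0,0,0],1],[[0,0.35,-0.9],[0,0,0],1],[[0,0.35,-0.9],[0,0,0],1],[[0,0.35,-0.9],[0,0,0],1],[[0,0.35,-0.9],[0,0,0],1],[[0,0.35,-0.9],[0,0,0],1],[[0,0.2,-0.6],[0,0,0],1]]';python3 -m pendant '[[[0,0.1,-0.3],[0,0,0],1],[[0,0,0],[0,0,0],1]]';python3 -c "
from h import *
settle(5)
go(575.8,-1.9,120,-4.7)"
```

```text
clock: 51.4
tcp_pos: [577.7, 1.4, 175.0]
eef_rot: [0.522, 0.477, -0.521, 0.478]
contact_force: [0.8, -0.3, -0.1]
grip_width: 91.8
clock: 51.57
tcp_pos: [581.2, 13.2, 174.4]
eef_rot: [0.521, 0.479, -0.52, 0.478]
contact_force: [-0.6, 0.1, -0.9]
grip_width: 91.9
t 51.82 tcp [580.8  10.3 174.7] F [-0.1 -0.4 -0.4] grip 91.8 q6 -0.10
tool mm [54.6 -4.  12.6] shift units total [ 2.19 -0.16  0.51] turn units [-0.07 -0.01 -0.02]
toolY world [ 0.996 -0.088  0.001] toolX [ 0.001  0.001 -1.   ]
```

```bash
python3 -m pendant '[[[0.3,-0.2,0.4],[-0.07,0,0],1],[[0.6,0,0],[0,0,0],1],[[0.7,0,0],[0,0,0],1],[[0.7,0,0],[0,0,0],1],[[0.7,0,0],[0,0,0],1],[[0.5,0,0],[0,0,0],1],[[0.3,0,0],[0,0,0],1],[[0.2,0,0],[0,0,0],1],[[0,0,0],[0,0,0],1]]' 25;python3 -c "
from h import *
settle(5)
go(575.8,-1.9,53.8,-4.7)"
```

```text
clock: 52.57
tcp_pos: [575.3, -8.9, 73.6]
eef_rot: [0.525, 0.474, -0.522, 0.478]
contact_force: [-1.6, -0.1, 0.4]
grip_width: 91.9
t 52.82 tcp [576.9  -8.6  75.6] F [-0.  -0.2 -0.1] grip 91.9 q6 -0.13
tool mm [21.8 -2.  -6.6] shift units total [ 0.87 -0.08 -0.26] turn units [-0.14  0.02 -0.14]
toolY world [ 0.996 -0.093  0.011] toolX [ 0.011 -0.002 -1.   ]
```

```bash
python3 -m pendant '[[[0.3,-0.1,-0.3],[-0.14,0,-0.14],1],[[0.35,0,0],[0,0,0],1],[[0.2,0,0],[0,0,0],1],[[0.05,0,0],[0,0,0],1],[[0,0,0],[0,0,0],1]]' 25;python3 -c "
from h import *
settle(5)
go(575.8,-1.9,53.8,-4.7)"
```

```text
clock: 53.23
tcp_pos: [576.3, 0.3, 52.4]
eef_rot: [-0.52, -0.479, 0.52, -0.48]
contact_force: [0.6, -0.4, -0.1]
grip_width: 91.5
t 53.48 tcp [ 5.77e+02 -1.00e-01  5.36e+01] F [-0.5  0.8 -0.5] grip 92.1 q6 -0.13
tool mm [-0.2 -1.1  1.9] shift units total [-0.01 -0.04  0.08] turn units [ 0.02  0.03 -0.05]
toolY world [ 0.997 -0.08   0.004] toolX [ 0.003 -0.002 -1.   ]
```

```bash
python3 -m pendant '[[[0,-0.05,0.07],[0,0,-0.05],1],[[0,0,0],[0,0,0],0.8],[[0,0,0],[0,0,0],0.5],[[0,0,0],[0,0,0],0.4],[[0,0,0],[0,0,0],0.4],[[0,0,0],[0,0,0],0.3],[[0,0,0],[0,0,0],0.3],[[0,0,0],[0,0,0],0.2],[[0,0,0],[0,0,0],0.2]]' 25;python3 -c "
from h import *
settle(3)
go(421.7,-255.3,54,-4.7)"
```

```text
clock: 54.23
tcp_pos: [576.2, -2.4, 54.7]
eef_rot: [-0.519, -0.478, 0.52, -0.48]
contact_force: [0.5, -0.6, -0.6]
grip_width: 46.8
t 54.38 tcp [576.2  -2.4  54.7] F [ 0.5 -0.4 -0.5] grip 46.4 q6 -0.13
tool mm [   1.2 -133.6  264.6] shift units total [ 0.05 -5.34 10.58] turn units [ 0.01  0.03 -0.01]
toolY world [ 0.997 -0.081  0.001] toolX [ 0.001 -0.002 -1.   ]
```

```bash
python3 -m pendant '[[[-0.3,0,0],[0,0,0],0.2],[[-0.6,0,0],[0,0,0],0.2],[[-0.9,0,0],[0,0,0],0.2],[[-0.9,0,0],[0,0,0],0.2],[[-0.9,0,0],[0,0,0],0.2],[[-0.6,-0.1,0.3],[0,0,0],0.2],[[-0.2,-0.3,0.6],[0,0,0],0.2],[[0,-0.5,0.9],[0,0,0],0.2],[[0,-0.5,0.9],[0,0,0],0.2],[[0,-0.5,0.9],[0,0,0],0.2]]' 25;python3 -c "
from h import *
go(421.7,-255.3,165,-4.7)"
```

```text
clock: 55.22
tcp_pos: [519.0, -86.3, 171.4]
eef_rot: [-0.517, -0.482, 0.519, -0.481]
contact_force: [0.1, -0.5, -1.9]
grip_width: 46.6
t 55.22 tcp [519.  -86.3 171.4] F [ 0.1 -0.5 -1.9] grip 46.6 q6 -0.32
tool mm [  6.8 -84.6 175.7] shift units total [ 0.27 -3.39  7.03] turn units [0.11 0.01 0.04]
toolY world [ 0.997 -0.073 -0.003] toolX [-0.003 -0.    -1.   ]
```

```bash
python3 -m pendant '[[[0,-0.5,0.9],[0.1,0,0],0.2],[[0,-0.5,0.9],[0,0,0],0.2],[[0,-0.5,0.9],[0,0,0],0.2],[[0,-0.5,0.9],[0,0,0],0.2],[[0,-0.4,0.9],[0,0,0],0.2],[[0,-0.3,0.9],[0,0,0],0.2],[[0,-0.2,0.6],[0,0,0],0.2],[[0,-0.1,0.3],[0,0,0],0.2],[[0,0,0],[0,0,0],0.2]]' 25;python3 -c "
from h import *
settle(5)
go(421.7,-255.3,140,-4.7)"
```

```text
clock: 55.97
tcp_pos: [422.9, -245.8, 174.7]
eef_rot: [-0.52, -0.479, 0.522, -0.478]
contact_force: [0.2, 0.6, -3.0]
grip_width: 46.4
t 56.22 tcp [ 423.9 -243.7  174.4] F [ 0.4  0.1 -1.7] grip 46.5 q6 -0.68
tool mm [34.4 -1.1 11.7] shift units total [ 1.37 -0.05  0.47] turn units [0.   0.02 0.04]
toolY world [ 0.997 -0.082 -0.003] toolX [-0.004 -0.001 -1.   ]
```

```bash
python3 -m pendant '[[[0.3,-0.1,0.3],[0,0,0],0.2],[[0.6,0,0.1],[0,0,0],0.2],[[0.6,0,0],[0,0,0],0.2],[[0.6,0,0],[0,0,0],0.2],[[0.6,0,0],[0,0,0],0.2],[[0.4,0,0],[0,0,0],0.2],[[0.2,0,0],[0,0,0],0.2],[[0,0,0],[0,0,0],0.2]]' 25;python3 -c "
from h import *
settle(5)
go(421.7,-255.3,55.5,-4.7)"
```

```text
clock: 56.88
tcp_pos: [421.6, -252.1, 86.2]
eef_rot: [-0.517, -0.482, 0.519, -0.481]
contact_force: [0.7, -0.5, -1.7]
grip_width: 46.5
t 57.13 tcp [ 423.  -253.5   88.7] F [-0.5  0.5 -1.3] grip 46.1 q6 -0.71
tool mm [33.2 -1.1  1.7] shift units total [ 1.33 -0.05  0.07] turn units [ 0.1   0.06 -0.01]
toolY world [ 0.997 -0.074  0.001] toolX [ 0.    -0.005 -1.   ]
```

```bash
python3 -m pendant '[[[0.3,-0.05,0],[0.1,0.05,0],0.2],[[0.4,0,0],[0,0,0],0.2],[[0.3,0,0],[0,0,0],0.2],[[0.15,0,0],[0,0,0],0.2],[[0,0,0],[0,0,0],0.2],[[0,0,0],[0,0,0],0.2]]' 25;python3 -c "
from h import *
settle(5)
go(421.7,-255.3,54.7,-4.7)"
```

```text
clock: 57.63
tcp_pos: [422.5, -254.5, 58.4]
eef_rot: [0.52, 0.477, -0.52, 0.48]
contact_force: [-0.1, 1.2, -1.8]
grip_width: 46.5
t 57.88 tcp [ 423.  -255.    59.3] F [-0.9 -0.5 -1.5] grip 46.7 q6 -0.70
tool mm [ 4.6 -1.3  0.4] shift units total [ 0.18 -0.05  0.02] turn units [-0.01  0.05 -0.06]
toolY world [ 0.997 -0.083  0.005] toolX [ 0.004 -0.004 -1.   ]
```

```bash
python3 -m pendant '[[[0.17,-0.07,0],[0,0.05,-0.06],0.2],[[0,0,0],[0,0,0],0.2],[[0.02,0,0],[0,0,0],0.2],[[0,0,0],[0,0,0],0.2]]' 25;python3 -c "
from h import *
settle(5)
go(421.7,-255.3,54.7,-4.7)"
```

```text
clock: 58.22
tcp_pos: [421.6, -255.3, 54.9]
eef_rot: [-0.52, -0.479, 0.52, -0.479]
contact_force: [-0.1, 0.5, -1.5]
grip_width: 46.3
t 58.47 tcp [ 421.7 -255.4   55.1] F [ 0.1  0.5 -1.4] grip 46.7 q6 -0.71
tool mm [ 0.4 -0.  -0.1] shift units total [ 0.01 -0.   -0.  ] turn units [-0.01  0.01 -0.01]
toolY world [ 0.997 -0.082  0.001] toolX [ 0.001 -0.001 -1.   ]
```

```bash
python3 -m pendant '[[[0.03,0,0],[0,0,0],0.2],[[0.03,0,0],[0,0,0],0.2],[[0,0,0],[0,0,0],0.5],[[0,0,0],[0,0,0],0.7],[[0,0,0],[0,0,0],0.9],[[0,0,0],[0,0,0],0.9],[[0,0,0],[0,0,0],0.9],[[0,0,0],[0,0,0],0.9],[[0,0,0],[0,0,0],0.9]]';
python3 -m pendant '[[[-0.3,0,0],[0,0,0],0.9],[[-0.8,0,0],[0,0,0],1],[[-1,0,0],[0,0,0],1],[[-1,0,0],[0,0,0],1],[[-0.9,0,0],[0,0,0],1],[[-0.4,0.2,-0.3],[0,0,0],1],[[-0.1,0.3,-0.9],[0,0,0],1],[[0,0.3,-0.9],[0,0,0],1],[[0,0.3,-0.9],[0,0,0],1],[[0,0.3,-0.9],[0,0,0],1]]';python3 -c "
from h import *
go(561.8,71.8,165,-4.7)"
```

```text
clock: 59.22
tcp_pos: [423.0, -256.7, 55.7]
eef_rot: [-0.52, -0.477, 0.52, -0.481]
contact_force: [0.4, -0.2, -0.3]
grip_width: 82.5
clock: 60.05
tcp_pos: [467.0, -160.3, 176.6]
eef_rot: [0.522, 0.474, -0.522, 0.479]
contact_force: [-0.1, -0.5, -0.9]
grip_width: 91.9
t 60.05 tcp [ 467.  -160.3  176.6] F [-0.1 -0.5 -0.9] grip 91.9 q6 -0.48
tool mm [  11.1   73.3 -239.8] shift units total [ 0.44  2.93 -9.59] turn units [-0.11  0.05 -0.07]
toolY world [ 0.996 -0.09   0.006] toolX [ 0.005 -0.004 -1.   ]
```

```bash
python3 -m pendant '[[[0,0.3,-0.9],[0,0,0],1],[[0,0.3,-0.9],[0,0,0],1],[[0,0.3,-0.9],[0,0,0],1],[[0,0.3,-0.9],[0,0,0],1],[[0,0.3,-0.9],[0,0,0],1],[[0,0.3,-0.9],[0,0,0],1],[[0,0.3,-0.9],[0,0,0],1],[[0,0.3,-0.9],[0,0,0],1],[[0,0.2,-0.8],[0,0,0],1],[[0,0.1,-0.4],[0,0,0],1]]';python3 -m pendant '[[[0,0,-0.1],[0,0,0],1],[[0,0,0],[0,0,0],1]]';python3 -c "
from h import *
settle(5)
go(561.8,71.8,120,-4.7)"
```

```text
clock: 60.88
tcp_pos: [556.1, 63.1, 174.6]
eef_rot: [0.522, 0.477, -0.521, 0.479]
contact_force: [0.3, -0.4, 0.1]
grip_width: 91.8
clock: 61.05
tcp_pos: [556.1, 68.3, 174.0]
eef_rot: [0.521, 0.478, -0.52, 0.479]
contact_force: [-0.3, -0.3, -0.6]
grip_width: 91.8
t 61.30 tcp [556.3  66.6 174.4] F [0.6 0.4 0.6] grip 91.7 q6 -0.01
tool mm [54.4  4.9 -5.7] shift units total [ 2.17  0.2  -0.23] turn units [-0.05  0.   -0.03]
toolY world [ 0.996 -0.086  0.003] toolX [ 0.003 -0.001 -1.   ]
```

```bash
python3 -m pendant '[[[0.3,0.1,-0.3],[-0.05,0,0],1],[[0.6,0,-0.1],[0,0,0],1],[[0.7,0,-0.1],[0,0,0],1],[[0.7,0,0],[0,0,0],1],[[0.7,0,0],[0,0,0],1],[[0.5,0,0],[0,0,0],1],[[0.3,0,0],[0,0,0],1],[[0.2,0,0],[0,0,0],1],[[0,0,0],[0,0,0],1]]' 25;python3 -c "
from h import *
settle(5)
go(561.8,71.8,53.3,-4.7)"
```

```text
clock: 62.05
tcp_pos: [561.8, 77.1, 68.5]
eef_rot: [0.523, 0.476, -0.52, 0.479]
contact_force: [1.1, -0.1, 0.2]
grip_width: 92.0
t 62.30 tcp [563.6  77.   71. ] F [-0.5  0.1 -0.4] grip 92.1 q6 0.01
tool mm [17.7 -1.6  5.4] shift units total [ 0.71 -0.06  0.21] turn units [-0.08 -0.   -0.13]
toolY world [ 0.996 -0.088  0.01 ] toolX [ 0.01  -0.001 -1.   ]
```

```bash
python3 -m pendant '[[[0.25,-0.1,0.2],[0,0,-0.13],1],[[0.3,0,0],[0,0,0],1],[[0.17,0,0],[0,0,0],1],[[0,0,0],[0,0,0],1],[[0,0,0],[0,0,0],1]]' 25;python3 -c "
from h import *
settle(5)
go(561.8,71.8,53.3,-4.7)"
```

```text
clock: 62.72
tcp_pos: [562.0, 71.5, 53.1]
eef_rot: [0.522, 0.477, -0.521, 0.478]
contact_force: [-0.5, 0.7, 0.5]
grip_width: 91.9
t 62.97 tcp [562.4  71.5  53.7] F [ 0.  -0.3  0.1] grip 92.0 q6 0.00
tool mm [ 0.4 -0.7 -0.2] shift units total [ 0.02 -0.03 -0.01] turn units [-0.08 -0.   -0.05]
toolY world [ 0.996 -0.088  0.004] toolX [ 0.004 -0.    -1.   ]
```

```bash
python3 -m pendant '[[[0,-0.03,0],[0,0,-0.05],1],[[0,0,0],[0,0,0],0.8],[[0,0,0],[0,0,0],0.5],[[0,0,0],[0,0,0],0.4],[[0,0,0],[0,0,0],0.4],[[0,0,0],[0,0,0],0.3],[[0,0,0],[0,0,0],0.3],[[0,0,0],[0,0,0],0.2],[[0,0,0],[0,0,0],0.2],[[0,0,0],[0,0,0],0.2]]' 25;python3 -c "
from h import *
settle(3)
go(542.3,-298,54,-4.7)"
```

```text
clock: 63.8
tcp_pos: [562.1, 71.7, 54.5]
eef_rot: [0.522, 0.477, -0.521, 0.478]
contact_force: [-0.4, 0.0, -0.6]
grip_width: 44.1
t 63.95 tcp [562.1  71.8  54.5] F [ 0.2  0.  -0.6] grip 43.6 q6 0.00
tool mm [  0.4  12.8 370.1] shift units total [ 0.02  0.51 14.8 ] turn units [-0.08 -0.   -0.01]
toolY world [ 0.996 -0.088  0.001] toolX [ 0.001  0.    -1.   ]
```

```bash
python3 -m pendant '[[[-0.3,0,0],[0,0,0],0.2],[[-0.6,0,0],[0,0,0],0.2],[[-0.9,0,0],[0,0,0],0.2],[[-0.9,0,0],[0,0,0],0.2],[[-0.6,0,0],[0,0,0],0.2],[[-0.3,0,0.3],[0,0,0],0.2],[[-0.1,0,0.6],[0,0,0],0.2],[[0,0,0.9],[0,0,0],0.2],[[0,0,0.9],[0,0,0],0.2],[[0,0,0.9],[0,0,0],0.2]]' 25;python3 -m pendant '[[[0,0,0.9],[0,0,0],0.2],[[0,0,0.9],[0,0,0],0.2],[[0,0,0.9],[0,0,0],0.2],[[0,0,0.9],[0,0,0],0.2],[[0,0,0.9],[0,0,0],0.2],[[0,0,0.9],[0,0,0],0.2]]' 25;python3 -c "
from h import *
go(542.3,-298,150,-4.7)"
```

```text
clock: 64.78
tcp_pos: [551.0, -18.4, 151.1]
eef_rot: [-0.519, -0.481, 0.521, -0.478]
contact_force: [0.6, 0.5, -1.9]
grip_width: 44.0
clock: 65.28
tcp_pos: [535.7, -161.7, 149.4]
eef_rot: [-0.518, -0.482, 0.522, -0.477]
contact_force: [0.7, 0.2, -1.1]
grip_width: 43.8
t 65.28 tcp [ 535.7 -161.7  149.4] F [ 0.7  0.2 -1.1] grip 43.8 q6 -0.43
tool mm [ -0.9  17.6 135.3] shift units total [-0.04  0.71  5.41] turn units [ 0.01 -0.01  0.12]
toolY world [ 0.997 -0.081 -0.01 ] toolX [-0.01   0.002 -1.   ]
```

```bash
python3 -m pendant '[[[0,0.1,0.9],[0,0,0.1],0.2],[[0,0.1,0.9],[0,0,0],0.2],[[0,0.1,0.9],[0,0,0],0.2],[[0,0.1,0.9],[0,0,0],0.2],[[0,0.1,0.7],[0,0,0],0.2],[[0,0.1,0.4],[0,0,0],0.2],[[0,0,0.2],[0,0,0],0.2],[[0,0,0],[0,0,0],0.2]]' 25;python3 -c "
from h import *
settle(5)
go(542.3,-298,100,-4.7)"
```

```text
clock: 65.95
tcp_pos: [534.2, -297.8, 146.0]
eef_rot: [-0.52, -0.48, 0.523, -0.475]
contact_force: [-0.7, -0.0, -1.2]
grip_width: 44.1
t 66.20 tcp [ 534.8 -295.8  146.4] F [ 0.5 -0.6 -1.1] grip 43.8 q6 -0.62
tool mm [46.3  8.   1.7] shift units total [1.85 0.32 0.07] turn units [-0.04 -0.03  0.09]
toolY world [ 0.996 -0.085 -0.007] toolX [-0.007  0.003 -1.   ]
```

```bash
python3 -m pendant '[[[0.3,0.3,0.1],[0,0,0.09],0.2],[[0.5,0,0],[0,0,0],0.2],[[0.6,0,0],[0,0,0],0.2],[[0.6,0,0],[0,0,0],0.2],[[0.5,0,0],[0,0,0],0.2],[[0.3,0,0],[0,0,0],0.2],[[0.1,0,0],[0,0,0],0.2],[[0,0,0],[0,0,0],0.2]]' 25;python3 -c "
from h import *
settle(5)
go(542.3,-298,55.5,-4.7)"
```

```text
clock: 66.87
tcp_pos: [543.5, -294.8, 65.7]
eef_rot: [0.521, 0.481, -0.519, 0.478]
contact_force: [0.7, -0.3, -1.5]
grip_width: 43.7
t 67.12 tcp [ 544.7 -296.    68.2] F [-0.3  0.9 -2.1] grip 43.7 q6 -0.61
tool mm [12.7 -2.3  2.2] shift units total [ 0.51 -0.09  0.09] turn units [ 0.01 -0.02 -0.04]
toolY world [ 0.997 -0.081  0.003] toolX [ 0.003  0.001 -1.   ]
```

```bash
python3 -m pendant '[[[0.25,-0.08,0.05],[0,0,-0.04],0.2],[[0.17,0,0],[0,0,0],0.2],[[0,0,0],[0,0,0],0.2],[[0,0,0],[0,0,0],0.2]]' 25;python3 -c "
from h import *
settle(5)
go(542.3,-298,54.5,-4.7)"
```

```text
clock: 67.45
tcp_pos: [543.6, -298.4, 58.9]
eef_rot: [0.52, 0.478, -0.519, 0.48]
contact_force: [-0.4, 0.3, -2.4]
grip_width: 43.8
t 67.70 tcp [ 543.7 -298.4   59.1] F [ 0.1  0.1 -1.3] grip 43.8 q6 -0.62
tool mm [ 4.6 -1.5 -0.3] shift units total [ 0.18 -0.06 -0.01] turn units [ 0.01  0.01 -0.04]
toolY world [ 0.997 -0.081  0.003] toolX [ 0.003 -0.001 -1.   ]
```

```bash
python3 -m pendant '[[[0.17,-0.07,0],[0,0,-0.04],0.2],[[0,0,0],[0,0,0],0.2],[[0.03,0,0],[0,0,0],0.2],[[0,0,0],[0,0,0],0.2]]' 25;python3 -c "
from h import *
settle(5)
go(542.3,-298,54.5,-4.7)"
```

```text
clock: 68.03
tcp_pos: [542.4, -298.8, 54.6]
eef_rot: [-0.519, -0.479, 0.52, -0.48]
contact_force: [-0.5, -0.1, -2.0]
grip_width: 44.0
t 68.28 tcp [ 542.3 -298.7   54.5] F [-0.8 -0.8 -0.8] grip 44.1 q6 -0.62
tool mm [-0.  -0.1 -0.7] shift units total [-0.   -0.   -0.03] turn units [ 0.02  0.03 -0.01]
toolY world [ 0.997 -0.081  0.001] toolX [ 0.    -0.002 -1.   ]
```

Release, then retreat up and to the side so that both cameras see everything.

```bash
python3 -m pendant '[[[0.03,0,0],[0,0,0],0.2],[[0,0,0],[0,0,0],0.5],[[0,0,0],[0,0,0],0.7],[[0,0,0],[0,0,0],0.9],[[0,0,0],[0,0,0],0.9],[[0,0,0],[0,0,0],0.9],[[0,0,0],[0,0,0],0.9],[[0,0,0],[0,0,0],0.9]]';
python3 -m pendant '[[[-0.3,0,0],[0,0,0],0.9],[[-0.8,0,0],[0,0,0],1],[[-1,0,0],[0,0,0],1],[[-1,0,0],[0,0,0],1],[[-1,0,0],[0,0,0],1],[[-1,0,0],[0,0,0],1],[[-0.6,0,-0.4],[0,0,0],1],[[-0.3,-0.3,-0.9],[0,0,0],1],[[0,-0.4,-0.9],[0,0,0],1],[[0,-0.4,-0.9],[0,0,0],1]]';python3 -m pendant '[[[0,-0.4,-0.9],[0,0,0],1],[[0,-0.4,-0.9],[0,0,0],1],[[0,-0.4,-0.9],[0,0,0],1],[[0,-0.4,-0.9],[0,0,0],1],[[0,-0.2,-0.5],[0,0,0],1],[[0,0,-0.2],[0,0,0],1],[[0,0,0],[0,0,0],1]]';python3 -c "
from h import *
from plant import bot
settle(5)
go(542.3,-298,54.5,-4.7)
f=bot.grab_frame('top'); np.savez('top9.npz',**f); g=bot.grab_frame('side'); np.savez('side9.npz',**g)
cv2.imwrite('pics/top9.png',f['frame'][:,:,::-1]); cv2.imwrite('pics/side9.png',g['frame'][:,:,::-1])"
```

```text
clock: 68.95
tcp_pos: [542.8, -299.0, 54.6]
eef_rot: [-0.519, -0.478, 0.52, -0.48]
contact_force: [0.2, 0.7, 0.9]
grip_width: 82.1
clock: 69.78
tcp_pos: [521.3, -220.6, 216.3]
eef_rot: [-0.521, -0.476, 0.521, -0.48]
contact_force: [-0.4, 0.5, 0.4]
grip_width: 91.8
clock: 70.37
tcp_pos: [483.7, -101.9, 221.0]
eef_rot: [0.521, 0.474, -0.519, 0.483]
contact_force: [-0.5, 0.2, 0.3]
grip_width: 91.8
t 70.62 tcp [ 483.7 -103.5  220.5] F [-0.  -0.2  0.5] grip 92.0 q6 -0.37
tool mm [168.1  73.3 187.6] shift units total [6.72 2.93 7.5 ] turn units [-0.05  0.09 -0.13]
toolY world [ 0.996 -0.086  0.01 ] toolX [ 0.01  -0.008 -1.   ]
```

View pics/top9.png

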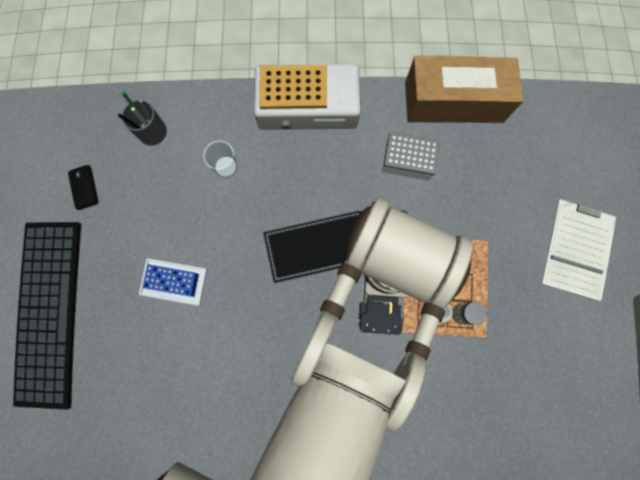

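View pics/side9.png

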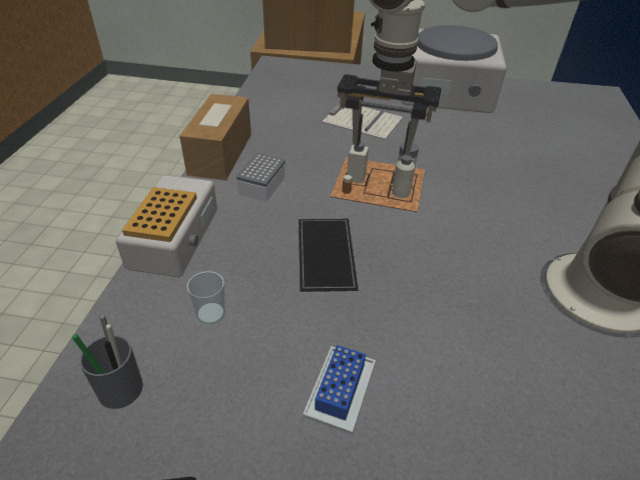

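```bash
python3 -m pendant '[[[0,-0.2,-0.9],[0,0,0],1],[[0,-0.2,-0.9],[0,0,0],1],[[0,-0.2,-0.9],[0,0,0],1],[[0,-0.2,-0.9],[0,0,0],1],[[0,-0.2,-0.9],[0,0,0],1],[[0,-0.2,-0.9],[0,0,0],1],[[0,-0.2,-0.9],[0,0,0],1],[[0,-0.2,-0.9],[0,0,0],1],[[0,0,-0.4],[0,0,0],1],[[0,0,0],[0,0,0],1]]' | head -2;python3 - <<'E'
from h import *
from plant import bot
settle(3)
f=bot.grab_frame('top'); np.savez('top10.npz',**f); g=bot.grab_frame('side'); np.savez('side10.npz',**g)
a=ortho(f,370,600,-400,-180,4,0.6); b=ortho(f,380,600,220,440,4,0.6)
cv2.imwrite('pics/fin.png',np.hstack([a,b])[:,:,::-1])
cv2.imwrite('pics/fins.png',cv2.resize(g['frame'][120:220,310:450,::-1],None,fx=5,fy=5,interpolation=cv2.INTER_CUBIC))
for n,F in (("top",f),("side",g)):
    C=cloud(F); rgb=F["frame"].astype(int)
    for nm,c,lo,hi,r in (("sq cap",(542,-297),101,120,30),("rb cap",(422,-254),105,120,30),("jar",(416,-320),96,110,32),("vial",(558,-233),38,60,20)):
        m=(np.hypot(C[...,0]-c[0],C[...,1]-c[1])<r)&(C[...,2]>lo)&(C[...,2]<hi); p=C[m]
        if len(p): print(n,nm,len(p),((p.min(0)+p.max(0))/2).round(1),np.ptp(p,0).round(1))
    m=(rgb[...,2]-rgb[...,0]>30)&(np.hypot(C[...,0]-494,C[...,1]-328)<90)&(C[...,2]>30); p=C[m]
    m2=(np.hypot(C[...,0]-494,C[...,1]-328)<66)&(C[...,2]>38); q=C[m2]; q=q if len(q)>5 else p
    A=np.c_[q[:,:2]-q[:,:2].mean(0),np.ones(len(q))]; co=np.linalg.lstsq(A,q[:,2],rcond=None)[0]
    print(n,"rack",cv2.minAreaRect(p[:,:2].astype(np.float32)),"slope/z",co.round(3))
E
```

```text
clock: 71.55
tcp_pos: [461.8, 91.6, 217.5]Traceback (most recent call last):
  File "<stdin>", line 6, in <module>
    return _nx.concatenate(arrs, 1, dtype=dtype, casting=casting)
           ~~~~~~~~~~~~~~~^^^^^^^^^^^^^^^^^^^^^^^^^^^^^^^^^^^^^^^
ValueError: all the input array dimensions except for the concatenation axis must match exactly, but along dimension 0, the array at index 0 has size 384 and the array at index 1 has size 367
```

```bash
python3 - <<'E'
from h import *
f=load('top10');g=load('side10')
a=ortho(f,370,600,-400,-180,4,0.6); b=ortho(f,370,600,220,440,4,0.6)
cv2.imwrite('pics/fin.png',np.hstack([a,b])[:,:,::-1])
cv2.imwrite('pics/fins.png',cv2.resize(g['frame'][120:220,310:450,::-1],None,fx=5,fy=5,interpolation=cv2.INTER_CUBIC))
for n,F in (("top",f),("side",g)):
    C=cloud(F); rgb=F["frame"].astype(int)
    for nm,c,lo,hi,r in (("sq cap",(542,-297),101,120,30),("rb cap",(422,-254),105,120,30),("jar",(416,-320),96,110,32),("vial",(558,-233),38,60,20)):
        m=(np.hypot(C[...,0]-c[0],C[...,1]-c[1])<r)&(C[...,2]>lo)&(C[...,2]<hi); p=C[m]
        if len(p): print(n,nm,len(p),((p.min(0)+p.max(0))/2).round(1),np.ptp(p,0).round(1))
    m=(rgb[...,2]-rgb[...,0]>30)&(np.hypot(C[...,0]-494,C[...,1]-328)<90)&(C[...,2]>30); p=C[m]
    m2=(np.hypot(C[...,0]-494,C[...,1]-328)<66)&(C[...,2]>38); q=C[m2]; q=q if len(q)>5 else p
    A=np.c_[q[:,:2]-q[:,:2].mean(0),np.ones(len(q))]; co=np.linalg.lstsq(A,q[:,2],rcond=None)[0]
    print(n,"rack",cv2.minAreaRect(p[:,:2].astype(np.float32)),"slope/z",co.round(3))
E
```

```text
top sq cap 135 [ 542.2 -298.3  106.8] [25.5 26.7 11.2]
top rb cap 126 [ 421.  -256.6  109.9] [22.3 26.5  7.5]
top jar 423 [ 416.9 -322.1  101.2] [45.2 45.7 10.2]
top vial 83 [ 558.4 -234.8   44.6] [21.4 21.2 13.2]
top rack ((499.00921630859375, 352.3192443847656), (63.32490539550781, 54.5018310546875), 80.4274673461914) slope/z [-4.0000e-03 -5.0000e-03  4.0655e+01]
side rb cap 35 [ 421.5 -246.   109.4] [22.2 14.7  8.7]
side vial 51 [ 559.7 -232.4   44.5] [17.4 25.  11.9]
side rack ((494.90447998046875, 328.39599609375), (114.60981750488281, 54.324649810791016), 80.3849868774414) slope/z [-1.0000e-03  3.0000e-03  4.0609e+01]
```

View pics/fin.png

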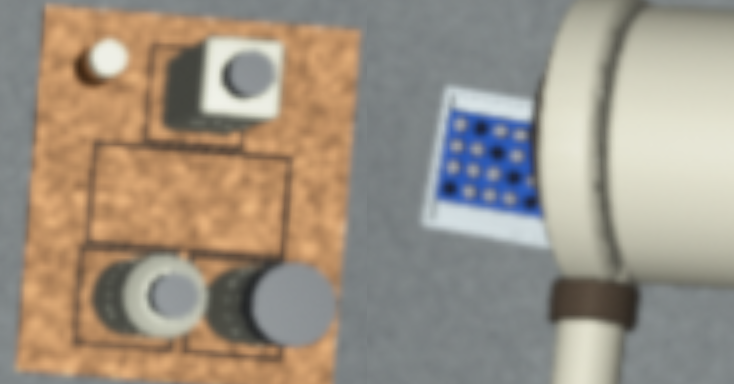

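View pics/fins.png

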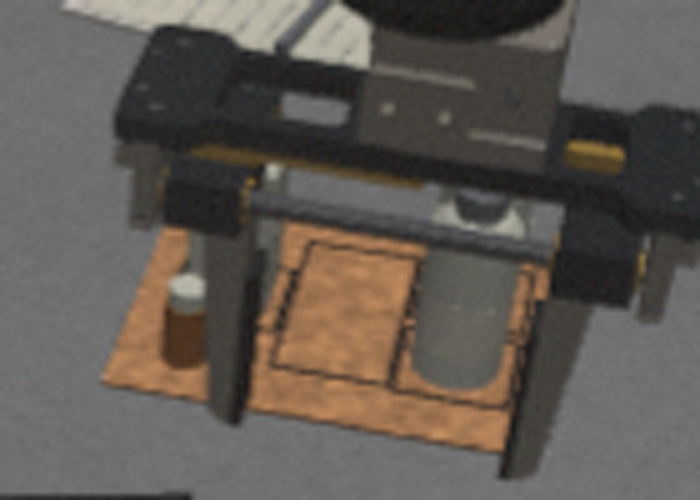

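```bash
python3 -c "
from plant import bot
print(bot.close_job())"
```

```text
the job is handed in; nothing more can be done
None
```

The job is done in the order asked and handed in at about 72 s. I moved all three containers to the mat, set the rack in the tray, then put the jar, round bottle and square bottle back.

**Final checks**
- **Containers:** in the top camera all three stand upright, each within about 1.5 mm of the middle of its own square.
- **Rack:** it lies flat in the tray, with fitted slopes of 0.005 or less. Its centre is within about 1 mm of the tray's centre.
- **Vial, beaker and tip box:** the vial measures where it was at the start. The beaker and tip box look unmoved, though I only compared the pictures by eye.

**What disagreed or could not be checked**
- The two cameras differ by about 1.5 to 2.5 mm in y on the board, so I aimed between them.
- In the last side picture the arm hid the square bottle and the jar. Their final check rests on the top camera alone.
- The arm partly hid the rack from the top camera, so its centre comes from the side camera only.

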